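# Restock the revolving hang rack and weed out the empty display box

## Task

Restock the revolving rack on the calculator counter: turn it by the bar on top to bring its free prongs round to you, and hang every loose white pack from the counter, each on a free prong of its own and slid fully home against the drum. Of the two large cardboard boxes, which look the same and differ only in weight when you lift them in turn, hang the heavier one on a free prong likewise and lay the lighter, which is an empty display box, flat in the wooden returns tray. Leave the rack at rest and do not shift the calculator or the price stand.

Things in the scene. Friction and masses are not known exactly. Their poses are not given: they have to be found in the camera images.
- box_a: One of two large closed cardboard hang boxes that look exactly alike; one is full (350 to 500 g), the other an empty display box (100 to 170 g). Carton 80 x 56 x 30 mm (x, y, z), lying on its back, z up. Origin: centre of the carton's underside; x points along the pack to the tab with the hang slot.
- box_b: The other large cardboard hang box, alike in shape and look; only lifting tells which of the two is heavier. Carton 80 x 56 x 30 mm (x, y, z), lying on its back, z up. Origin: centre of the carton's underside; x points along the pack to the tab with the hang slot.
- pack_1: Small closed white hang pack, 90 g; one to three of them are present (None from the start if absent). Carton 55 x 42 x 24 mm (x, y, z), lying on its back, z up. Origin: centre of the carton's underside; x points along the pack to the tab with the hang slot.
- pack_2: Small closed white hang pack, 90 g; one to three of them are present (None from the start if absent). Carton 55 x 42 x 24 mm (x, y, z), lying on its back, z up. Origin: centre of the carton's underside; x points along the pack to the tab with the hang slot.
- pack_3: Small closed white hang pack, 90 g; one to three of them are present (None from the start if absent). Carton 55 x 42 x 24 mm (x, y, z), lying on its back, z up. Origin: centre of the carton's underside; x points along the pack to the tab with the hang slot.
- box_a_slot (a point): Centre of box_a's hang slot, 55 mm from the pack's origin along its x, 2 mm above its back. The slot is 22 mm wide (y) and 14 mm long (x), in a tab 4 mm thick and 44 mm wide that is flush with the carton's back and reaches 30 mm beyond its end; 8 mm of tab lie beyond the slot.
- box_b_slot (a point): Centre of box_b's hang slot, 55 mm from the pack's origin along its x, 2 mm above its back. The slot is 22 mm wide (y) and 14 mm long (x), in a tab 4 mm thick and 44 mm wide that is flush with the carton's back and reaches 30 mm beyond its end; 8 mm of tab lie beyond the slot.
- pack_1_slot (a point): Centre of pack_1's hang slot, 42.5 mm from the pack's origin along its x, 2 mm above its back. The slot is 22 mm wide (y) and 14 mm long (x), in a tab 4 mm thick and 30 mm wide that is flush with the carton's back and reaches 30 mm beyond its end; 8 mm of tab lie beyond the slot.
- pack_2_slot (a point): Centre of pack_2's hang slot, 42.5 mm from the pack's origin along its x, 2 mm above its back. The slot is 22 mm wide (y) and 14 mm long (x), in a tab 4 mm thick and 30 mm wide that is flush with the carton's back and reaches 30 mm beyond its end; 8 mm of tab lie beyond the slot.
- pack_3_slot (a point): Centre of pack_3's hang slot, 42.5 mm from the pack's origin along its x, 2 mm above its back. The slot is 22 mm wide (y) and 14 mm long (x), in a tab 4 mm thick and 30 mm wide that is flush with the carton's back and reaches 30 mm beyond its end; 8 mm of tab lie beyond the slot.
- drum (a joint): Angle of the rack's drum (rad, anticlockwise from above; endless, friction 0.06 N m, stays where left). Upright grey eight-sided drum, 150 mm across flats, 22 to 172 mm high, a steel prong in each face. Four prongs, at the robot's side at the start, carry fixed packs up to 30 mm thick; prong1 to 4 are free and point at -90, -45, 0, +45 degrees from world x plus this angle.
- prong1 (a point): Root of free prong 1: where its axis leaves the drum face, 75 mm from the drum's axis, 152 mm high. The prong (6 mm round) runs radially out and up, 60 degrees from level, 50 mm long (tip 25 mm farther out, 43 mm higher). A pack let go on it slides down and hangs with its back on the face, its slot centre within a few mm of this point when fully home.
- prong2 (a point): Root of free prong 2: where its axis leaves the drum face, 75 mm from the drum's axis, 152 mm high. The prong (6 mm round) runs radially out and up, 60 degrees from level, 50 mm long (tip 25 mm farther out, 43 mm higher). A pack let go on it slides down and hangs with its back on the face, its slot centre within a few mm of this point when fully home.
- prong3 (a point): Root of free prong 3: where its axis leaves the drum face, 75 mm from the drum's axis, 152 mm high. The prong (6 mm round) runs radially out and up, 60 degrees from level, 50 mm long (tip 25 mm farther out, 43 mm higher). A pack let go on it slides down and hangs with its back on the face, its slot centre within a few mm of this point when fully home.
- prong4 (a point): Root of free prong 4: where its axis leaves the drum face, 75 mm from the drum's axis, 152 mm high. The prong (6 mm round) runs radially out and up, 60 degrees from level, 50 mm long (tip 25 mm farther out, 43 mm higher). A pack let go on it slides down and hangs with its back on the face, its slot centre within a few mm of this point when fully home.
- turn_bar (a point): Centre of the black bar for turning the rack, on the drum's axis 196 mm above the counter. The bar is 60 mm long, 16 mm wide and 24 mm high (184 to 208 mm above the counter), fixed to the drum; at joint angle 0 its length lies along world x, and it turns with the drum.
- rack: Fixed round steel foot of the revolving rack, 200 mm across and 20 mm high; origin on the drum's axis at counter level.
- tray: Fixed open plywood returns tray, 150 mm (x) by 180 mm (y) outside, 35 mm high, walls and floor 5 mm; empty at the start; origin under its centre. Its yaw varies a little.
- calculator: Bystander: teal desk calculator, 160 by 105 mm, 41 mm high, loose; origin under its centre.
- price_stand: Bystander: smoked acrylic price stand, 110 mm wide, 130 mm high, light and loose; origin under its foot.

How it is judged:
By the outcome, as a careful person would: the job done as asked, in the order asked, and still so for the second after the job is handed in, with the robot touching nothing.
Of pack_1, pack_2, pack_3 only 1 to 3 are there at a start; the rules pass over those that are not, and their reading is None.
At some moment in a run one of box_a, box_b, pack_1, pack_2, pack_3 may be knocked a few centimetres aside while the robot is not near it.
Once in a run the grip may slacken for a moment while it holds something.
It also fails if it takes over 210 s, if anything falls off the work surface, if the arm or the gripper's body presses on something with over 40 N, if the wrist force passes 120 N, or if a joint passes its speed limit or range.

## Robot

A 7-joint arm with a two-finger parallel gripper is mounted at the origin on the work surface. World frame = base frame: x ahead of the robot, y to its left, z up, the work surface at z = 0. Lengths are in m, angles in rad, forces in N, time in s.
With the tool pointing down it reaches from about 0.425 to 0.975 m from the base axis. Payload 16.7 kg.
Tool frame: the origin (TCP) lies midway between the tips of the shut fingers; the grasp point (between the pads) lies 19 mm behind it; z points along the fingers, y is the line along which they close (so a half turn about z gives the same grasp; the last joint's range is limited). The gripper opens to 85 mm and grips with 20 to 120 N. Pads are 22 mm wide; open, the fingers measure 114 mm over their backs; the gripper's body (76 mm by 85 mm) begins 54 mm behind the grasp point. The pads swing forward as they close: fully open they stand 13 mm farther back than shut.
Start: joints at [1.169, 0.426, 0.074, 1.606, -0.034, 1.111, -0.067], TCP at [0.168, -0.654, 0.231] pointing down, gripper open.
Joint ranges: [-2.85, 2.85], [-0.5, 2.14], [-1.23, 1.37], [0.21, 2.46], [-1.02, 4.16], [0.16, 2.05], [-2.73, 2.73]. Speed limits (rad/s): [1.89, 1.89, 2.39, 2.39, 3.01, 3.01, 3.01].

## Interface

Orientations are given as a 3x3 rotation matrix whose columns are the frame's x, y, z axes.
In Python, from rig import env gives the robot as it stands.
- The arm moves only by the shell command python3 jog.py 'ROWS' [OPENING] [FORCE]. ROWS is a JSON list of rows, 1 to 20 of them, each of 6 numbers: dx, dy, dz in m, then a rotation vector rx, ry, rz in rad; each row is the pose to reach, as a shift and turn from the pose commanded when the command began, along the tool's axes at that moment; what a row does not reach only later rows make up. A row lasts 1/12 s, in which the tool goes at most 0.0417 m and 0.125 rad, less where a joint would pass 70% of its speed; a pose out of reach is approached as far as the arm can. OPENING is the opening from 0.0 (shut) to 1.0 (fully open), set as the command begins (- or left out keeps the last). The fingers move at their own pace and stop on an object; FORCE is the grip in N (left out, the last holds). Time passes only in rows, so rows that do not move let the fingers close. It prints the time, the measured TCP pose, the force, the opening and the grip force at its end.
- env.state(): the state, without advancing time (a new reading comes with each control period).
- env.capture(name): name is "side" or "top"; returns the picture (480x640x3 uint8, red, green, blue); there is no depth.
- env.camera_info(name): a dict with "camera_matrix" (3x3 intrinsics, pixels), "dist" ([k1, k2, p1, p2, k3] as OpenCV has them; the pictures are not rectified), "xyz" and "orientation" of the camera in the world. Camera axes: x right, y up, looking along -z (the intrinsics and any distortion apply to the point x, -y, -z); pixel columns grow to the right and rows downward; lengths in m; the calibration is good to about 2 mm. A picture is of the moment at which its call begins. camera_info takes no time and is no camera call.
- env.close_job(): hands the job in; it is judged then, once.
The state is a dict: "time_s": time; "joint_pos": joint angles; "dq": joint speeds; "joint_efforts": joint torques, N m; "tool_pos": TCP position; "tcp_rot": TCP orientation; "ft_force": force on the tool from outside, world axes, zero at the start; "ft_torque": the same for the moment, N m; "width": opening from 0.0 (shut) to 1.0 (fully open); "gripper_force": force on a finger pad.
Only numpy, scipy, OpenCV 4.12 (cv2) and the standard library are available. Lean on these libraries where they do the work, as an engineer would, in place of code of your own. Each camera call takes 0.05 s, during which the arm holds its last target. There are 200 camera calls.

## Working session

There is one attempt and no reset: what is moved stays moved. The work goes in short steps, Python scripts to look and compute and a shell command to move; the robot and the scene stay as the last step left them, time stands still between calls to the robot, and variables do not carry over. Pictures are saved under pics/ and viewed, at most 14 in all, crops included, and the job is handed in when it is done.

```bash
ls; mkdir -p pics
cat > h.py <<'E'
import numpy as np, cv2
from rig import env
def snap(n,f):
    im=env.capture(n); cv2.imwrite(f'pics/{f}.png',im[:,:,::-1]); return im
def cam(n):
    c=env.camera_info(n); return np.array(c['camera_matrix']),np.array(c['dist']),np.array(c['xyz']),np.array(c['orientation'])
def ray(n,uv):
    K,d,p,R=cam(n); q=cv2.undistortPoints(np.array(uv,float).reshape(-1,1,2),K,d).reshape(-1,2)
    v=np.c_[q[:,0],-q[:,1],-np.ones(len(q))]@R.T
    return p,v
def onz(n,uv,z):
    p,v=ray(n,uv); return p+v*((z-p[2])/v[:,2])[:,None]
def proj(n,P):
    K,d,p,R=cam(n); q=(np.array(P,float).reshape(-1,3)-p)@R; q=q*[1,-1,-1]
    return cv2.projectPoints(q,np.zeros(3),np.zeros(3),K,d)[0].reshape(-1,2)
E
python3 - <<'E'
from h import *
np.set_printoptions(precision=3,suppress=True)
snap('top','top0');snap('side','side0')
for n in('top','side'): print(cam(n))
s=env.state()
for k in s: print(k,np.array(s[k]))
E
```

```text
jog.py
pics
rig.py
(array([[436.265,   0.   , 312.744],
       [  0.   , 436.265, 240.233],
       [  0.   ,   0.   ,   1.   ]]), array([-0.05,  0.  ,  0.  ,  0.  ,  0.  ]), array([ 0.525, -0.032,  1.306]), array([[-0.02 ,  0.998, -0.058],
       [-1.   , -0.022, -0.023],
       [-0.024,  0.057,  0.998]]))
(array([[574.301,   0.   , 319.752],
       [  0.   , 574.301, 243.554],
       [  0.   ,   0.   ,   1.   ]]), array([-0.069,  0.   ,  0.   ,  0.   ,  0.   ]), array([-0.017,  0.608,  1.075]), array([[-0.727,  0.493, -0.478],
       [-0.687, -0.536,  0.491],
       [-0.014,  0.685,  0.728]]))
time_s 0.1
joint_pos [ 1.17   0.427  0.074  1.607 -0.034  1.111 -0.067]
dq [ 0.001 -0.002  0.001 -0.004  0.002 -0.    -0.002]
joint_efforts [  0.009 -95.154   3.772 -46.441   0.02    0.006   0.   ]
tool_pos [ 0.168 -0.653  0.231]
tcp_rot [[ 0.968  0.249 -0.   ]
 [ 0.249 -0.968  0.001]
 [-0.    -0.001 -1.   ]]
ft_force [-0.616 -0.439 -0.963]
ft_torque [ 0.048 -0.018 -0.004]
gripper_force 0.0
width 1.000865725450026
```

View pics/top0.png

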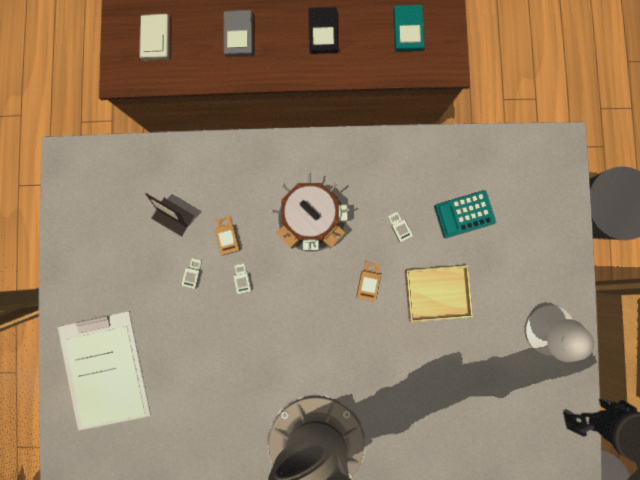

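View pics/side0.png

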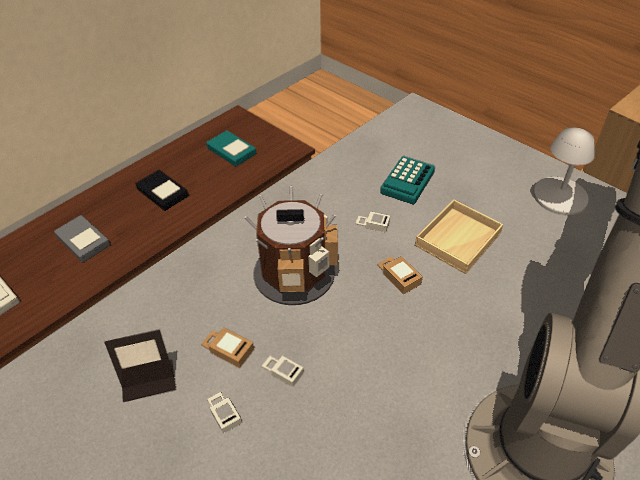

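Run:
```python
from h import *
im=cv2.imread('pics/top0.png')
c=[(192,273),(242,279),(400,227),(228,236),(370,281),(311,211)]
t=[cv2.resize(im[y-24:y+24,x-24:x+24],None,fx=5.5,fy=5.5,interpolation=cv2.INTER_NEAREST) for x,y in c[:5]]
t.append(cv2.resize(im[211-48:211+48,311-48:311+48],(264,264),interpolation=cv2.INTER_NEAREST))
cv2.imwrite('pics/m0.png',np.vstack([np.hstack(t[:3]),np.hstack(t[3:])]))
for x,y in [(150,400),(192,273),(311,211)]: print(im[y-1:y+2,x-1:x+2].mean((0,1)), onz('top',[(x,y)],0.0))
```

```text
[140.11111111 157.         165.88888889] [[0.13014298 0.49587503 0.        ]]
[157.11111111 180.33333333 182.88888889] [[0.50922171 0.36356944 0.        ]]
[40.66666667 41.22222222 43.66666667] [[6.88701228e-01 5.37376936e-04 0.00000000e+00]]
```

View pics/m0.png

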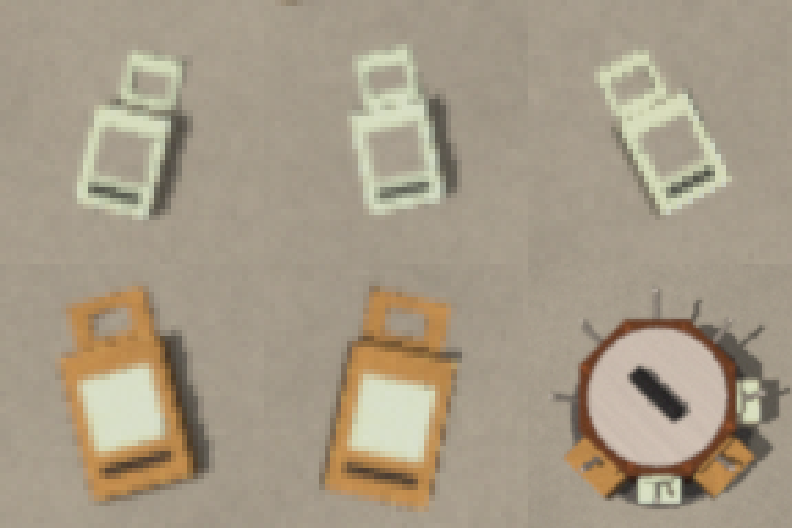

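```bash
cat > find.py <<'E'
from h import *
np.set_printoptions(precision=4,suppress=True)
W=['w',.024,.055,.042]; B=['b',.030,.080,.056]
def locate(im,c,kind,view='top',r=22):
    t,h,L,w=W if kind=='w' else B
    x,y=map(int,c); p=im[y-r:y+r,x-r:x+r].astype(int); p=p[:,:,::-1] if 0 else p
    R,G,Bl=p[...,0],p[...,1],p[...,2]
    m=((G>190)&(G-Bl>12)) if t=='w' else (R-Bl>60)
    m=m.astype(np.uint8)
    m=cv2.morphologyEx(m,cv2.MORPH_CLOSE,np.ones((3,3)))
    cs,_=cv2.findContours(m,cv2.RETR_EXTERNAL,cv2.CHAIN_APPROX_NONE)
    k=max(cs,key=cv2.contourArea)[:,0]+[x-r,y-r]
    P=onz(view,k,h)[:,:2]
    rc=cv2.minAreaRect((P*1000).astype(np.float32)); bx=cv2.boxPoints(rc)/1000
    e=[bx[1]-bx[0],bx[2]-bx[1]]; e.sort(key=np.linalg.norm); a=e[1]/np.linalg.norm(e[1]); lat=e[0]/np.linalg.norm(e[0])
    q=P-bx.mean(0); # tab end narrower
    s=q@a; wid=lambda f:np.ptp((q@lat)[f])
    if wid(s>s.max()-.012)>wid(s<s.min()+.012): a=-a; s=-s
    org=bx.mean(0)+a*(s.min()+L/2-0.0005)
    return org,a,np.degrees(np.arctan2(a[1],a[0])),np.ptp(s),np.linalg.norm(e[0])
def drum(im,c):
    x,y=c; p=im[y-20:y+20,x-20:x+20].astype(int).max(2)<70
    n,l,st,ct=cv2.connectedComponentsWithStats(p.astype(np.uint8)); i=1+st[1:,4].argmax()
    k=np.argwhere(l==i)[:,::-1]+[x-20,y-20]; P=onz('top',k,.208)[:,:2]
    rc=cv2.minAreaRect((P*1000).astype(np.float32)); bx=cv2.boxPoints(rc)
    e=max([bx[1]-bx[0],bx[2]-bx[1]],key=np.linalg.norm)
    return P.mean(0),np.degrees(np.arctan2(e[1],e[0]))%180,rc[1]
E
python3 - <<'E'
from find import *
im=cv2.imread('pics/top0.png')[:,:,::-1]
for c,k in [((192,273),'w'),((242,279),'w'),((400,227),'w'),((228,236),'b'),((370,281),'b')]:
    print(k,*locate(im,c,k))
print(drum(im,(311,211)))
print(onz('top',[(407,266),(470,264),(473,319),(409,322)],.035))
E
```

```text
w [0.4956 0.3634] [ 0.9675 -0.2527] -14.639741 0.08450794940921343 0.04016477
w [0.477  0.2094] [0.9828 0.1849] 10.654149 0.08428339085959476 0.04007936
w [ 0.6229 -0.2668] [0.9077 0.4197] 24.812967 0.08427599876470723 0.039619353
b [0.6066 0.2509] [0.9723 0.2339] 13.524819 0.10659636505972653 0.056919385
b [ 0.4594 -0.1619] [ 0.9748 -0.2229] -12.877659 0.11199924989116233 0.05525403
(array([ 0.6659, -0.0015]), np.float32(43.6271), (57.607582092285156, 14.348876953125))
[[ 0.5176 -0.2757  0.035 ]
 [ 0.5194 -0.4591  0.035 ]
 [ 0.3606 -0.462   0.035 ]
 [ 0.3562 -0.2767  0.035 ]]
```

```bash
cat > go.py <<'E'
from h import *
from scipy.spatial.transform import Rotation as Ro
np.set_printoptions(precision=4,suppress=True)
def Rt(yaw,tilt=0):
    """tool x at yaw (deg), z down; then tilted about closing axis so z leans toward +x by tilt deg"""
    c,s=np.cos(np.radians(yaw)),np.sin(np.radians(yaw))
    R=np.array([[c,s,0],[s,-c,0],[0,0,-1.]])
    return R@Ro.from_rotvec([0,np.radians(tilt),0]).as_matrix()
def to(pos,R):
    s=env.state(); T=np.array(s['tcp_rot']); d=T.T@(np.array(pos)-s['tool_pos'])
    r=Ro.from_matrix(T.T@R).as_rotvec()
    print('shift',d,'rot',r,'rows',np.ceil(max(np.linalg.norm(d)/.0417,np.linalg.norm(r)/.125)))
def st():
    s=env.state(); R=np.array(s['tcp_rot'])
    print('t %.1f'%s['time_s'],'p',np.array(s['tool_pos']),'q',np.array(s['joint_pos']),'F',np.array(s['ft_force']),'x',R[:,0],'z',R[:,2],'w %.3f gf %.1f'%(s['width'],s['gripper_force']))
E
python3 -c "
from go import *
to([.666,-.0015,.26],Rt(43.6))
print(Rt(0,45)[:,2],onz('top',[(553,330)],0))"
```

```text
shift [ 0.6446 -0.5073 -0.0288] rot [-0.0012 -0.0003 -0.5092] rows 20.0
[ 0.7071  0.     -0.7071] [[ 0.3172 -0.7133  0.    ]]
```

```bash
F='[0.645,-0.507,-0.029,0,0,-0.509]'; python3 jog.py '[[0.0,-0.1,-0.029,0,0,0],[0.1,-0.2,-0.029,0,0,-0.1],[0.645,-0.507,-0.029,0,0,-0.509],[0.645,-0.507,-0.029,0,0,-0.509],[0.645,-0.507,-0.029,0,0,-0.509],[0.645,-0.507,-0.029,0,0,-0.509],[0.645,-0.507,-0.029,0,0,-0.509],[0.645,-0.507,-0.029,0,0,-0.509],[0.645,-0.507,-0.029,0,0,-0.509],[0.645,-0.507,-0.029,0,0,-0.509],[0.645,-0.507,-0.029,0,0,-0.509],[0.645,-0.507,-0.029,0,0,-0.509],[0.645,-0.507,-0.029,0,0,-0.509],[0.645,-0.507,-0.029,0,0,-0.509],[0.645,-0.507,-0.029,0,0,-0.509],[0.645,-0.507,-0.029,0,0,-0.509],[0.645,-0.507,-0.029,0,0,-0.509],[0.645,-0.507,-0.029,0,0,-0.509],[0.645,-0.507,-0.029,0,0,-0.509],[0.645,-0.507,-0.029,0,0,-0.509]]' 0.6; python3 -c "
from go import *
st();to([.666,-.0015,.187],Rt(43.6))"
```

```text
time_s: 1.77
tool_pos: [0.6621, -0.0066, 0.2599]
tcp_rot: [[0.725, 0.689, -0.001], [0.689, -0.725, -0.0], [-0.0, -0.0, -1.0]]
ft_force: [0.3, -1.1, 0.8]
width: 0.6
gripper_force: 0.0
t 1.8 p [ 0.6621 -0.0066  0.2599] q [ 0.2315  0.4164 -0.4318  1.5804  0.1836  1.1857 -1.0475] F [ 0.2622 -1.1367  0.7605] x [ 0.7246  0.6892 -0.0004] z [-0.0005 -0.0001 -1.    ] w 0.600 gf 0.0
shift [ 0.0064 -0.0009  0.0728] rot [-0.0003  0.0004 -0.0006] rows 2.0
```

```bash
python3 jog.py '[[0.006,-0.001,0.035,0,0,0],[0.006,-0.001,0.073,0,0,0],[0.006,-0.001,0.073,0,0,0],[0.006,-0.001,0.073,0,0,0]]'; python3 jog.py '[[0,0,0,0,0,0],[0,0,0,0,0,0],[0,0,0,0,0,0],[0,0,0,0,0,0],[0,0,0,0,0,0],[0,0,0,0,0,0],[0,0,0,0,0,0],[0,0,0,0,0,0]]' 0.0 30; python3 -c "
from go import *
st()"
```

```text
time_s: 2.1
tool_pos: [0.6636, -0.0036, 0.1858]
tcp_rot: [[0.724, 0.689, -0.004], [0.689, -0.724, -0.0], [-0.003, -0.003, -1.0]]
ft_force: [0.6, 0.4, 1.3]
width: 0.596
gripper_force: 0.0
time_s: 2.77
tool_pos: [0.6652, -0.0032, 0.1897]
tcp_rot: [[0.725, 0.689, 0.002], [0.689, -0.725, 0.0], [0.002, 0.001, -1.0]]
ft_force: [-6.2, 0.3, 9.9]
width: 0.178
gripper_force: 30.2
t 2.8 p [ 0.6652 -0.0032  0.1897] q [ 0.2175  0.4782 -0.4215  1.6477  0.2178  1.0602 -1.079 ] F [-6.1993  0.2548  9.9367] x [0.7246 0.6892 0.0016] z [ 0.0022  0.0001 -1.    ] w 0.178 gf 30.2
```

```bash
python3 jog.py '[[0,0,0,0,0,-0.1],[0,0,0,0,0,-0.2],[0,0,0,0,0,-0.3],[0,0,0,0,0,-0.4],[0,0,0,0,0,-0.5],[0,0,0,0,0,-0.6],[0,0,0,0,0,-0.7],[0,0,0,0,0,-0.8],[0,0,0,0,0,-0.9],[0,0,0,0,0,-1.0],[0,0,0,0,0,-1.1],[0,0,0,0,0,-1.2],[0,0,0,0,0,-1.3],[0,0,0,0,0,-1.4],[0,0,0,0,0,-1.4]]'; python3 -c "
from go import *
st()"
```

```text
time_s: 4.02
tool_pos: [0.6707, -0.0039, 0.1898]
tcp_rot: [[-0.561, 0.828, 0.013], [0.828, 0.561, 0.002], [-0.006, 0.012, -1.0]]
ft_force: [39.5, 2.9, -17.2]
width: 0.179
gripper_force: 30.0
t 4.0 p [ 0.6707 -0.0039  0.1898] q [ 0.4239  0.5446 -0.721   1.6299  0.3942  1.1035  0.1939] F [ 39.5397   2.9298 -17.1783] x [-0.5605  0.8281 -0.0058] z [ 0.0131  0.0019 -0.9999] w 0.179 gf 30.0
```

```bash
python3 jog.py '[[0,0,0,0,0,0],[0,0,0,0,0,0],[0,0,0,0,0,0]]'; python3 jog.py '[[0,0,0,0,0,0],[0,0,0,0,0,0],[0,0,0,0,0,0]]' 0.35; python3 -c "
from go import *
st(); im=snap('top','t1')"
```

```text
time_s: 4.27
tool_pos: [0.6707, -0.0038, 0.1898]
tcp_rot: [[-0.555, 0.832, 0.013], [0.832, 0.555, 0.002], [-0.006, 0.012, -1.0]]
ft_force: [41.0, 2.1, -18.4]
width: 0.18
gripper_force: 29.8
time_s: 4.52
tool_pos: [0.665, -0.0037, 0.1883]
tcp_rot: [[-0.556, 0.831, 0.001], [0.831, 0.556, -0.0], [-0.001, 0.001, -1.0]]
ft_force: [-0.4, -0.2, -0.2]
width: 0.352
gripper_force: 0.0
t 4.5 p [ 0.665  -0.0037  0.1883] q [ 0.4225  0.5432 -0.7198  1.6353  0.3908  1.1111  0.1876] F [-0.4315 -0.2073 -0.2145] x [-0.5558  0.8313 -0.001 ] z [ 0.0011 -0.0005 -1.    ] w 0.352 gf 0.0
```

```bash
python3 jog.py '[[0.001,0.004,0,0,0,0],[0.001,0.004,0,0,0,0]]'; python3 jog.py '[[0,0,0,0,0,0],[0,0,0,0,0,0],[0,0,0,0,0,0],[0,0,0,0,0,0],[0,0,0,0,0,0]]' 0.0 30;  python3 jog.py '[[0,0,0,0,0,-0.1],[0,0,0,0,0,-0.2],[0,0,0,0,0,-0.3],[0,0,0,0,0,-0.4],[0,0,0,0,0,-0.5],[0,0,0,0,0,-0.6],[0,0,0,0,0,-0.7],[0,0,0,0,0,-0.8],[0,0,0,0,0,-0.9],[0,0,0,0,0,-1.0],[0,0,0,0,0,-1.1],[0,0,0,0,0,-1.2],[0,0,0,0,0,-1.3],[0,0,0,0,0,-1.35],[0,0,0,0,0,-1.35],[0,0,0,0,0,-1.35]]'; python3 jog.py '[[0,0,0,0,0,0],[0,0,0,0,0,0],[0,0,0,0,0,0]]' 0.5;python3 -c "
from go import *
st(); to([.43,.23,.27],Rt(180+10.65))"
```

```text
time_s: 4.73
tool_pos: [0.6679, 0.0003, 0.1876]
tcp_rot: [[-0.557, 0.831, 0.0], [0.831, 0.557, 0.0], [-0.0, 0.0, -1.0]]
ft_force: [0.5, 0.6, -0.0]
width: 0.351
gripper_force: 0.0
time_s: 5.15
tool_pos: [0.6681, 0.0003, 0.1875]
tcp_rot: [[-0.557, 0.831, 0.001], [0.831, 0.557, 0.001], [-0.0, 0.001, -1.0]]
ft_force: [5.0, 3.7, -0.3]
width: 0.179
gripper_force: 33.9
time_s: 6.48
tool_pos: [0.6679, -0.0003, 0.1875]
tcp_rot: [[-0.933, -0.359, 0.001], [-0.359, 0.933, 0.0], [-0.001, 0.0, -1.0]]
ft_force: [3.3, 1.0, 4.6]
width: 0.177
gripper_force: 34.4
time_s: 6.73
tool_pos: [0.6673, -0.0004, 0.1869]
tcp_rot: [[-0.933, -0.36, -0.001], [-0.36, 0.933, -0.0], [0.001, -0.0, -1.0]]
ft_force: [0.5, 0.7, -0.2]
width: 0.5
gripper_force: 0.0
t 6.7 p [ 0.6673 -0.0004  0.1869] q [ 0.5874  0.6545 -1.0085  1.6193  0.5855  1.2006  1.3909] F [ 0.5174  0.7347 -0.1959] x [-0.9329 -0.36    0.0008] z [-0.0008 -0.0004 -1.    ] w 0.500 gf 0.0
shift [ 0.1385  0.3004 -0.083 ] rot [-0.0002 -0.0008  0.1824] rows 9.0
```

```bash
python3 jog.py '[[0,0,-0.04,0,0,0],[0,0,-0.083,0,0,0],[0.139,0.3,-0.083,0,0,0.18],[0.139,0.3,-0.083,0,0,0.18],[0.139,0.3,-0.083,0,0,0.18],[0.139,0.3,-0.083,0,0,0.18],[0.139,0.3,-0.083,0,0,0.18],[0.139,0.3,-0.083,0,0,0.18],[0.139,0.3,-0.083,0,0,0.18],[0.139,0.3,-0.083,0,0,0.18],[0.139,0.3,-0.083,0,0,0.18]]' 0.8;python3 -c "
from find import *
from go import st
st(); im=snap('top','t2'); snap('side','s2')
print(drum(im,(311,211)))
for c,k in [((192,273),'w'),((400,227),'w')]:
    print(k,*locate(im,c,k))
"
```

```text
time_s: 7.65
tool_pos: [0.4244, 0.2344, 0.2709]
tcp_rot: [[-0.981, -0.195, 0.001], [-0.195, 0.981, -0.001], [-0.001, -0.001, -1.0]]
ft_force: [0.4, 1.3, 0.5]
width: 0.799
gripper_force: 0.0
t 7.7 p [0.4244 0.2344 0.2709] q [ 0.4151  0.2291 -1.1761  1.9224  0.2344  1.1399  0.9164] F [0.4013 1.3045 0.5288] x [-0.9808 -0.1952 -0.0011] z [ 0.0013 -0.0007 -1.    ] w 0.799 gf 0.0
(array([ 0.6665, -0.0011]), np.float32(21.94049), (55.9097785949707, 12.98157024383545))
w [0.495  0.3639] [ 0.9676 -0.2527] -14.634974 0.08733173869752682 0.040926345
w [ 0.6229 -0.2668] [0.9078 0.4193] 24.79148 0.08428444882632807 0.039664138
```

View pics/t2.png

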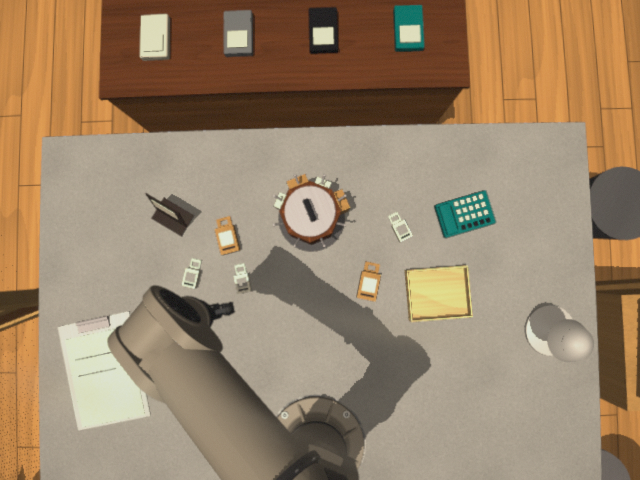

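```bash
python3 -c "
from go import *
to([.477,.2094,.003],Rt(190.65))"
```

```text
shift [-0.0432 -0.0293  0.2676] rot [-0.0014  0.001   0.0057] rows 7.0
```

```bash
python3 jog.py '[[-0.022,-0.015,0,0,0,0],[-0.043,-0.029,0.04,0,0,0],[-0.043,-0.029,0.08,0,0,0],[-0.043,-0.029,0.12,0,0,0],[-0.043,-0.029,0.16,0,0,0],[-0.043,-0.029,0.2,0,0,0],[-0.043,-0.029,0.23,0,0,0],[-0.043,-0.029,0.25,0,0,0],[-0.043,-0.029,0.268,0,0,0],[-0.043,-0.029,0.268,0,0,0],[-0.043,-0.029,0.268,0,0,0]]' 0.8; python3 -c "
from go import *
st();snap('side','s3')"; python3 jog.py '[[0,0,0,0,0,0],[0,0,0,0,0,0],[0,0,0,0,0,0],[0,0,0,0,0,0],[0,0,0,0,0,0]]' 0.0 40; python3 jog.py '[[0,0,-0.04,0,0,0],[0,0,-0.08,0,0,0],[0,0,-0.08,0,0,0]]';python3 -c "
from go import *
st();im=snap('side','s4'); cv2.imwrite('pics/s4c.png',cv2.resize(im[300:460,200:400,::-1],None,fx=3,fy=3))"
```

```text
time_s: 8.67
tool_pos: [0.4772, 0.2084, 0.0016]
tcp_rot: [[-0.982, -0.187, -0.002], [-0.187, 0.982, -0.001], [0.002, -0.0, -1.0]]
ft_force: [0.9, 0.7, 0.5]
width: 0.803
gripper_force: 0.0
t 8.7 p [0.4772 0.2084 0.0016] q [ 0.1248  0.6564 -0.8268  2.0692  0.731   0.7365  0.5858] F [0.8865 0.7492 0.5292] x [-0.9823 -0.1872  0.0021] z [-0.002  -0.0006 -1.    ] w 0.803 gf 0.0
time_s: 9.13
tool_pos: [0.4783, 0.209, 0.0035]
tcp_rot: [[-0.982, -0.187, 0.002], [-0.187, 0.982, 0.0], [-0.002, -0.0, -1.0]]
ft_force: [-1.3, -0.9, 9.9]
width: 0.482
gripper_force: 40.0
time_s: 9.38
tool_pos: [0.4799, 0.211, 0.0886]
tcp_rot: [[-0.982, -0.188, 0.007], [-0.188, 0.982, 0.003], [-0.007, 0.001, -1.0]]
ft_force: [2.3, 0.9, 0.0]
width: 0.478
gripper_force: 42.3
t 9.4 p [0.4799 0.211  0.0886] q [ 0.2247  0.5337 -0.9498  2.0274  0.5786  0.8637  0.7095] F [2.2954 0.8969 0.0304] x [-0.9821 -0.1883 -0.0074] z [ 0.0071  0.0026 -1.    ] w 0.478 gf 42.3
```

View pics/s4c.png

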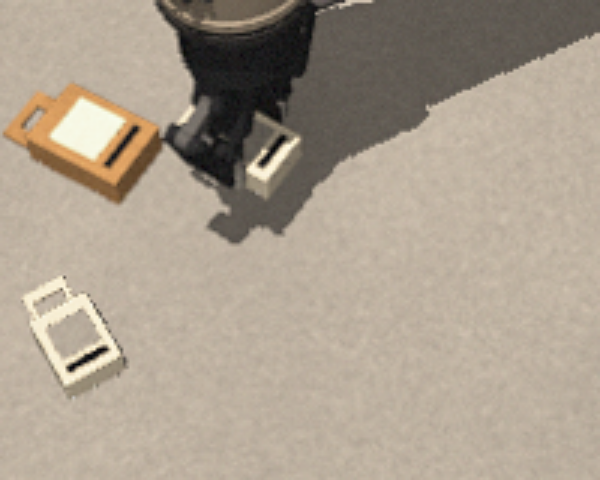

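```bash
cat >> go.py <<'E'
A=np.array([.668,-.0003])
def hang(phi,conv,s,T=45,off=.0412,dz=.0015,lat=0):
    """conv=-1: tool x = -pack x"""
    u=np.array([np.cos(np.radians(phi)),np.sin(np.radians(phi))]); v=np.array([-u[1],u[0]])
    P=np.r_[A+u*(.075+.5*s)+v*lat,.152+.866*s]
    R=Rt(phi,-T) if conv<0 else Rt(phi+180,T)
    pos=P-R@np.array([conv*off,0,dz]); print('s',s,'tcp',pos); to(pos,R)
E
python3 -c "
from go import *
hang(156.5,-1,.09); hang(156.5,-1,.06)"
```

```text
s 0.09 tcp [0.5303 0.0596 0.2019]
shift [-0.0224 -0.157  -0.1157] rot [ 0.2369 -0.7554  0.5661] rows 8.0
s 0.06 tcp [0.544  0.0536 0.1759]
shift [-0.0347 -0.1655 -0.0897] rot [ 0.2369 -0.7554  0.5661] rows 8.0
```

```bash
python3 jog.py '[[0,-0.01,-0.04,0.06,-0.19,0.14],[0,-0.02,-0.08,0.12,-0.38,0.28],[0,-0.04,-0.12,0.18,-0.56,0.42],[-0.01,-0.07,-0.13,0.237,-0.755,0.566],[-0.02,-0.11,-0.116,0.237,-0.755,0.566],[-0.022,-0.157,-0.116,0.237,-0.755,0.566],[-0.022,-0.157,-0.116,0.237,-0.755,0.566],[-0.022,-0.157,-0.116,0.237,-0.755,0.566],[-0.022,-0.157,-0.116,0.237,-0.755,0.566],[-0.022,-0.157,-0.116,0.237,-0.755,0.566],[-0.022,-0.157,-0.116,0.237,-0.755,0.566]]';python3 -c "
from go import *
st();hang(156.5,-1,.06);
im=snap('side','s5');a=im[150:330,180:400];im2=snap('top','t5');b=im2[160:300,220:390]
cv2.imwrite('pics/c5.png',np.hstack([cv2.resize(a,(400,327)),cv2.resize(b,(397,327))])[:,:,::-1])"
```

```text
time_s: 10.35
tool_pos: [0.5276, 0.0593, 0.1974]
tcp_rot: [[-0.651, 0.399, 0.646], [0.282, 0.917, -0.283], [-0.705, -0.002, -0.709]]
ft_force: [-0.3, -0.7, -1.4]
width: 0.485
gripper_force: 42.2
t 10.3 p [0.5276 0.0593 0.1974] q [ 0.1338  0.1534 -0.8182  2.3843  1.3918  0.7923 -0.6181] F [-0.3076 -0.731  -1.4058] x [-0.6508  0.2821 -0.7049] z [ 0.6458 -0.2827 -0.7093] w 0.485 gf 42.2
s 0.06 tcp [0.544  0.0536 0.1759]
shift [0.0029 0.0014 0.0275] rot [-0.0017 -0.0031  0.0008] rows 1.0
```

View pics/c5.png

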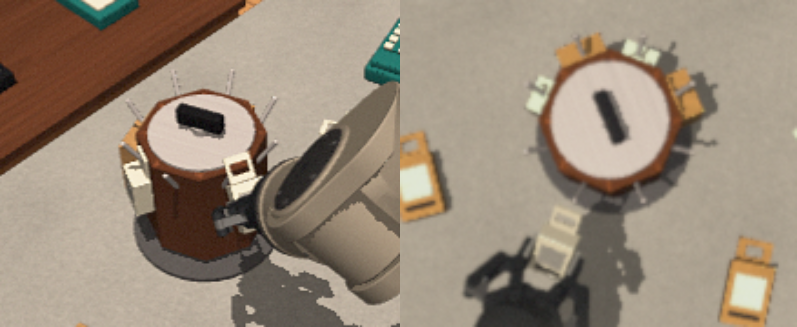

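```bash
cat >> go.py <<'E'
def slotp(conv,off,dz):
    s=env.state(); return np.array(s['tool_pos'])+np.array(s['tcp_rot'])@[conv*off,0,dz]
def prong(phi,s):
    u=np.radians(phi); return np.r_[A+(.075+.5*s)*np.array([np.cos(u),np.sin(u)]),.152+.866*s]
def tri(a,b):
    """two rays top px a, side px b"""
    p,v=ray('top',[a]); q,w=ray('side',[b]); v=v[0];w=w[0]
    t=np.linalg.lstsq(np.c_[v,-w],q-p,rcond=None)[0]; x,y=p+t[0]*v,q+t[1]*w; return (x+y)/2,np.linalg.norm(x-y)
E
python3 - <<'E'
from go import *
S=slotp(-1,.0412,.0015); print('slot',S)
tip=[prong(p,.05) for p in (111.5,156.5,201.5)]
for n,o,k in (('side',(180,150),400/220),('top',(220,160),397/170)):
    q=(proj(n,[S]+tip)-o)*k; print(n,q+([0,0] if n=='side' else [400,0]))
print(tri((291.1,252.9),(310.9,240.8)))
a=cv2.imread('pics/side0.png')
A5=cv2.imread('pics/s5.png')[190:270,260:345]; B5=cv2.imread('pics/t5.png')[225:265,270:312]
cv2.imwrite('pics/c5b.png',np.hstack([cv2.resize(A5,(425,400),interpolation=2),cv2.resize(B5,(375,400),interpolation=2)]))
E
```

```text
slot [0.556  0.0476 0.2254]
side [[236.5809 169.1711]
 [163.1107 175.8352]
 [229.4583 174.6965]
 [275.2677 140.6068]]
top [[564.8599 217.9059]
 [524.6516 150.8811]
 [573.9067 199.9684]
 [643.9794 199.7014]]
(array([0.5564, 0.0456, 0.2302]), np.float64(0.001188403228584844))
```

View pics/c5b.png

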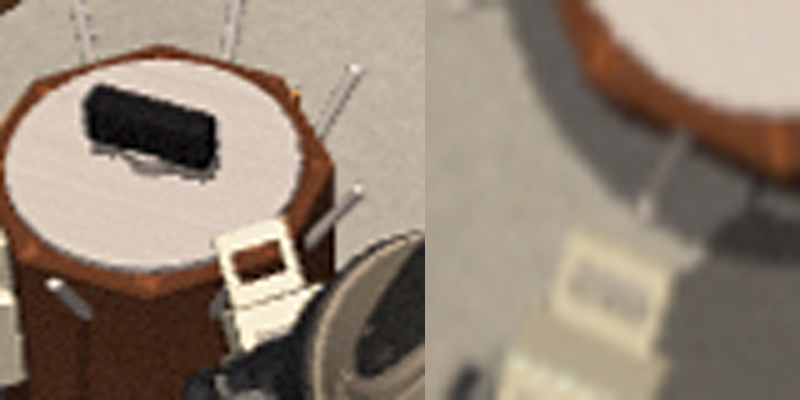

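```bash
python3 -c "
from go import *
for s in (.06,.04,.02): hang(156.5,-1,s,off=.0402)"
```

```text
s 0.06 tcp [0.5447 0.0533 0.1766]
shift [0.0021 0.0011 0.0274] rot [-0.0018 -0.008   0.0075] rows 1.0
s 0.04 tcp [0.5538 0.0493 0.1593]
shift [0.0071 0.0012 0.0467] rot [-0.0018 -0.008   0.0075] rows 2.0
s 0.02 tcp [0.563  0.0454 0.142 ]
shift [0.0121 0.0012 0.0661] rot [-0.0018 -0.008   0.0075] rows 2.0
```

```bash
python3 jog.py '[[0.001,0.001,0.014,0,-0.008,0.008],[0.002,0.001,0.027,0,-0.008,0.008],[0.002,0.001,0.027,0,-0.008,0.008],[0.003,0.001,0.032,0,-0.008,0.008],[0.005,0.001,0.037,0,-0.008,0.008],[0.006,0.001,0.042,0,-0.008,0.008],[0.007,0.001,0.047,0,-0.008,0.008],[0.007,0.001,0.047,0,-0.008,0.008]]';python3 - <<'E'
from go import *
st();hang(156.5,-1,.02,off=.0402)
snap('side','s6');snap('top','t6')
A5=cv2.imread('pics/s6.png')[190:270,260:345]; B5=cv2.imread('pics/t6.png')[225:265,270:312]
cv2.imwrite('pics/c6.png',np.hstack([cv2.resize(A5,(425,400),interpolation=2),cv2.resize(B5,(375,400),interpolation=2)]))
E
```

```text
time_s: 11.12
tool_pos: [0.5548, 0.0482, 0.1591]
tcp_rot: [[-0.645, 0.403, 0.648], [0.286, 0.915, -0.285], [-0.708, 0.001, -0.706]]
ft_force: [-0.6, -0.6, -0.8]
width: 0.481
gripper_force: 42.2
t 11.1 p [0.5548 0.0482 0.1591] q [ 0.126   0.285  -0.7767  2.3774  1.5699  0.8324 -0.75  ] F [-0.604  -0.5565 -0.8269] x [-0.6455  0.2855 -0.7084] z [ 0.6485 -0.2851 -0.7058] w 0.481 gf 42.2
s 0.02 tcp [0.563  0.0454 0.142 ]
shift [0.006  0.0007 0.0183] rot [-0.0029  0.0018 -0.0044] rows 1.0
```

View pics/c6.png

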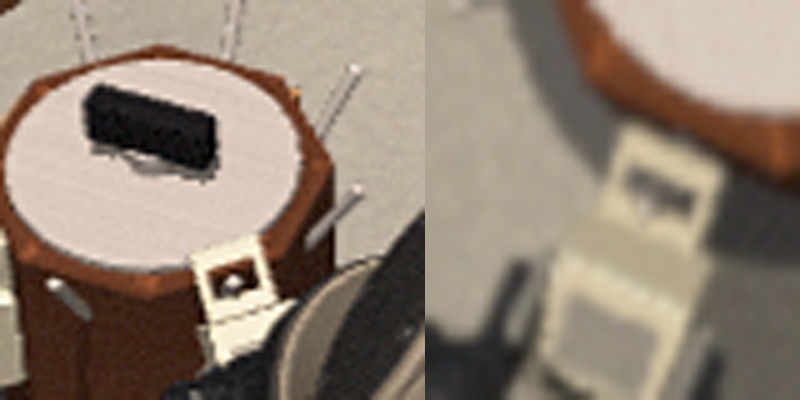

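```bash
python3 jog.py '[[0.002,0.001,0.006,0,0,0],[0.004,0.001,0.012,0,0,0],[0.006,0.001,0.018,0,0,0],[0.006,0.001,0.018,0,0,0]]'; python3 jog.py '[[0,0,0,0,0,0],[0,0,0,0,0,0],[0,0,0,0,0,0]]' 0.65; python3 -c "from go import *;st()"; python3 jog.py '[[0,0,-0.03,0,0,0],[0,0,-0.06,0,0,0],[0,0,-0.1,0,0,0],[0,0,-0.13,0,0,0],[0,0,-0.13,0,0,0]]';python3 - <<'E'
from go import *
st()
snap('side','s7');snap('top','t7')
A5=cv2.imread('pics/s7.png')[190:290,240:345]; B5=cv2.imread('pics/t7.png')[220:260,270:312]
cv2.imwrite('pics/c7.png',np.hstack([cv2.resize(A5,(420,400),interpolation=2),cv2.resize(B5,(375,400),interpolation=2)]))
E
```

```text
time_s: 11.55
tool_pos: [0.5629, 0.0457, 0.1415]
tcp_rot: [[-0.646, 0.404, 0.648], [0.286, 0.915, -0.285], [-0.708, 0.001, -0.706]]
ft_force: [-0.6, 0.1, -0.9]
width: 0.479
gripper_force: 42.2
time_s: 11.8
tool_pos: [0.5629, 0.0462, 0.1431]
tcp_rot: [[-0.645, 0.403, 0.649], [0.285, 0.915, -0.285], [-0.709, 0.002, -0.705]]
ft_force: [0.2, 0.7, -1.0]
width: 0.652
gripper_force: 0.0
t 11.8 p [0.5629 0.0462 0.1431] q [ 0.1201  0.3354 -0.7628  2.3747  1.6316  0.8523 -0.7972] F [ 0.2074  0.7205 -1.0128] x [-0.6447  0.2854 -0.7092] z [ 0.6495 -0.2847 -0.705 ] w 0.652 gf 0.0
time_s: 12.22
tool_pos: [0.4772, 0.0858, 0.2394]
tcp_rot: [[-0.641, 0.4, 0.655], [0.284, 0.916, -0.282], [-0.713, 0.005, -0.701]]
ft_force: [0.8, 2.0, 0.1]
width: 0.653
gripper_force: 0.0
t 12.2 p [0.4772 0.0858 0.2394] q [ 0.1099 -0.0153 -0.8936  2.403   1.156   0.7962 -0.5031] F [0.7792 1.9871 0.0514] x [-0.6408  0.2837 -0.7134] z [ 0.6551 -0.2824 -0.7007] w 0.653 gf 0.0
```

View pics/c7.png

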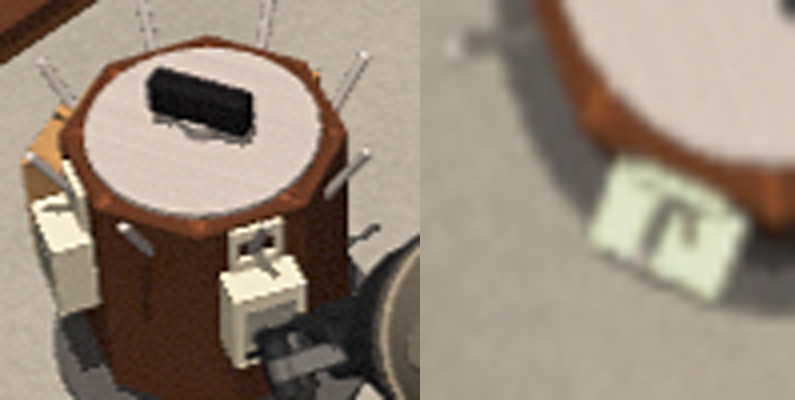

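Run:
```python
from find import *
from go import *
im=cv2.imread('pics/t7.png')[:,:,::-1]
for c,k in [((192,273),'w'),((400,227),'w'),((228,236),'b'),((370,281),'b')]:
    print(k,*locate(im,c,k))
print(drum(im,(311,211)))
to([.4953,.3636,.12],Rt(165.4))
```

```text
w [0.495  0.3639] [ 0.9676 -0.2527] -14.635061 0.08733173530783075 0.040923018
w [ 0.6229 -0.2668] [0.9078 0.4193] 24.79148 0.08428444882632807 0.039664138
b [0.6067 0.251 ] [0.9748 0.2229] 12.87792 0.10663075440949712 0.05751387
b [ 0.4589 -0.1618] [ 0.9748 -0.2229] -12.877651 0.11258826081114305 0.05525403
(array([ 0.6668, -0.001 ]), np.float32(22.368078), (56.21713638305664, 12.918736457824707))
shift [0.1521 0.2628 0.0128] rot [-0.0603  0.7907 -0.1524] rows 8.0
```

```bash
python3 jog.py '[[0.01,0.03,-0.02,0,0.1,0],[0.02,0.06,-0.02,0,0.2,0],[0.05,0.1,-0.01,-0.02,0.3,-0.05],[0.08,0.14,0,-0.03,0.4,-0.08],[0.1,0.18,0,-0.04,0.52,-0.1],[0.12,0.22,0,-0.05,0.64,-0.12],[0.152,0.263,0.013,-0.06,0.79,-0.152],[0.152,0.263,0.013,-0.06,0.79,-0.152],[0.152,0.263,0.013,-0.06,0.79,-0.152],[0.152,0.263,0.013,-0.06,0.79,-0.152]]' 0.8;python3 -c "
from go import *
st();to([.4953,.3636,.0035],Rt(165.4))"
```

```text
time_s: 13.15
tool_pos: [0.4943, 0.3636, 0.1138]
tcp_rot: [[-0.967, 0.253, -0.01], [0.253, 0.967, -0.001], [0.009, -0.004, -1.0]]
ft_force: [-0.7, -0.4, 0.9]
width: 0.802
gripper_force: 0.0
t 13.2 p [0.4943 0.3636 0.1138] q [-0.0462  0.6411 -0.9458  1.7988  0.5944  1.0262  0.0899] F [-0.6614 -0.375   0.9362] x [-0.9674  0.2531  0.0094] z [-0.01   -0.0014 -0.9999] w 0.802 gf 0.0
shift [-0.002   0.0007  0.1103] rot [-0.0039 -0.0094 -0.0011] rows 3.0
```

```bash
python3 jog.py '[[-0.002,0.001,0.03,-0.004,-0.009,0],[-0.002,0.001,0.06,-0.004,-0.009,0],[-0.002,0.001,0.085,-0.004,-0.009,0],[-0.002,0.001,0.1,-0.004,-0.009,0],[-0.002,0.001,0.11,-0.004,-0.009,0],[-0.002,0.001,0.11,-0.004,-0.009,0]]'; python3 jog.py '[[0,0,0,0,0,0],[0,0,0,0,0,0],[0,0,0,0,0,0],[0,0,0,0,0,0],[0,0,0,0,0,0]]' 0.0 40; python3 -c "
from go import *
st()"; python3 jog.py '[[0,0,-0.04,0,0,0],[0,0,-0.08,0,0,0],[0,0,-0.12,0,0,0],[0,0,-0.16,0,0,0],[0,0,-0.16,0,0,0]]';python3 -c "
from go import *
st(); hang(111.5,-1,.09)"
```

```text
time_s: 13.65
tool_pos: [0.4963, 0.3628, 0.0067]
tcp_rot: [[-0.967, 0.253, 0.005], [0.253, 0.967, -0.0], [-0.005, 0.001, -1.0]]
ft_force: [-0.5, -0.0, 0.4]
width: 0.798
gripper_force: 0.0
time_s: 14.07
tool_pos: [0.4975, 0.3644, 0.0098]
tcp_rot: [[-0.967, 0.253, 0.008], [0.253, 0.967, 0.003], [-0.007, 0.005, -1.0]]
ft_force: [-0.2, -0.6, 7.9]
width: 0.485
gripper_force: 41.2
t 14.1 p [0.4975 0.3644 0.0098] q [-0.1247  0.7581 -0.836   1.8556  0.7419  0.8635 -0.0197] F [-0.1991 -0.6265  7.8754] x [-0.9673  0.2534 -0.0072] z [ 0.0081  0.0026 -1.    ] w 0.485 gf 41.2
time_s: 14.48
tool_pos: [0.4977, 0.3665, 0.1767]
tcp_rot: [[-0.967, 0.253, 0.014], [0.253, 0.967, 0.007], [-0.012, 0.011, -1.0]]
ft_force: [-0.0, 0.7, -0.3]
width: 0.486
gripper_force: 41.5
t 14.5 p [0.4977 0.3665 0.1767] q [-0.0119  0.5654 -0.9925  1.7589  0.5368  1.0968  0.1325] F [-0.0045  0.7197 -0.2843] x [-0.9674  0.253  -0.0122] z [ 0.0145  0.0072 -0.9999] w 0.486 gf 41.5
s 0.09 tcp [0.613  0.1394 0.2019]
shift [-0.1693 -0.1902 -0.0252] rot [ 0.383  -0.7193  0.8831] rows 10.0
```

```bash
python3 -c "
from go import *
hang(111.5,-1,.085,off=.040,dz=.0075)"; python3 jog.py '[[0,-0.02,-0.07,0,0,0.06],[0,-0.04,-0.1,0.05,-0.1,0.15],[-0.03,-0.06,-0.12,0.1,-0.2,0.25],[-0.05,-0.08,-0.13,0.15,-0.3,0.35],[-0.07,-0.1,-0.12,0.2,-0.4,0.45],[-0.09,-0.12,-0.1,0.25,-0.5,0.57],[-0.11,-0.14,-0.08,0.3,-0.6,0.69],[-0.14,-0.16,-0.05,0.35,-0.68,0.8],[-0.169,-0.19,-0.025,0.383,-0.719,0.883],[-0.169,-0.19,-0.025,0.383,-0.719,0.883],[-0.169,-0.19,-0.025,0.383,-0.719,0.883],[-0.169,-0.19,-0.025,0.383,-0.719,0.883]]';python3 - <<'E'
from go import *
st();hang(111.5,-1,.06,off=.040,dz=.0075)
S=slotp(-1,.04,.0075); print('slot',S)
snap('side','s8');snap('top','t8')
for n in('top','side'): print(n,proj(n,[S,prong(111.5,.05)]))
q=proj('side',[S])[0].astype(int);p=proj('top',[S])[0].astype(int); print(p,q)
A5=cv2.imread('pics/s8.png')[q[1]-40:q[1]+40,q[0]-40:q[0]+40]; B5=cv2.imread('pics/t8.png')[p[1]-25:p[1]+25,p[0]-25:p[0]+25]
cv2.imwrite('pics/c8.png',np.hstack([cv2.resize(A5,(400,400),interpolation=2),cv2.resize(B5,(400,400),interpolation=2)]))
E
```

```text
s 0.085 tcp [0.6126 0.1403 0.2026]
shift [-0.1688 -0.1895 -0.0259] rot [ 0.383  -0.7193  0.8831] rows 10.0
time_s: 15.48
tool_pos: [0.6108, 0.1376, 0.1923]
tcp_rot: [[-0.265, 0.931, 0.252], [0.654, 0.366, -0.663], [-0.709, -0.011, -0.705]]
ft_force: [-0.7, 0.7, -2.3]
width: 0.475
gripper_force: 41.5
t 15.5 p [0.6108 0.1376 0.1923] q [-0.2672  0.5827 -0.5901  1.7745  0.9919  1.4817 -0.8861] F [-0.6921  0.7245 -2.3449] x [-0.2653  0.6536 -0.7088] z [ 0.2517 -0.6627 -0.7053] w 0.475 gf 41.5
s 0.06 tcp [0.6172 0.1286 0.181 ]
shift [0.0004 0.0028 0.0155] rot [-0.0087  0.0025  0.0073] rows 1.0
slot [0.6233 0.1065 0.2153]
top [[267.0784 227.1873]
 [273.3772 224.609 ]]
side [[266.7695 245.6153]
 [269.7109 246.7094]]
[267 227] [266 245]
```

View pics/c8.png

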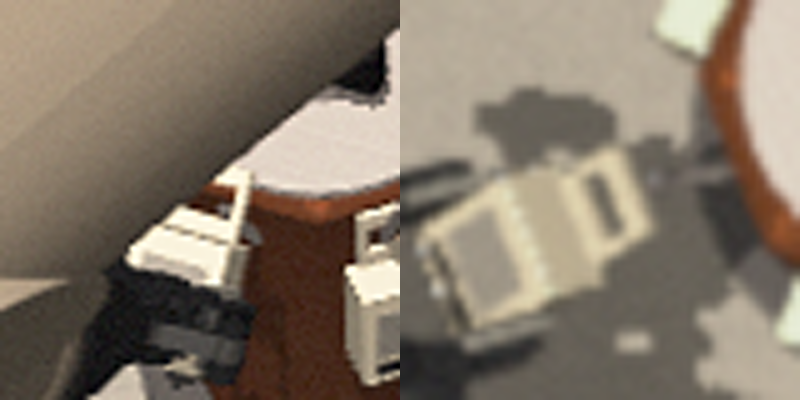

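```bash
python3 -c "
from go import *
for s in (.06,.04): hang(111.5,-1,s,off=.04,dz=.0075,lat=-.0015)"
python3 jog.py '[[0,0.004,0.008,-0.008,0,0.007],[0,0.004,0.016,-0.008,0,0.007],[0.002,0.004,0.023,-0.008,0,0.007],[0.004,0.004,0.029,-0.008,0,0.007],[0.005,0.004,0.035,-0.008,0,0.007],[0.005,0.004,0.035,-0.008,0,0.007]]';python3 - <<'E'
from go import *
st();hang(111.5,-1,.02,off=.040,dz=.0075,lat=-.0015)
S=slotp(-1,.04,.0075)
print((S[2]-.152)/.866, S-prong(111.5,(S[2]-.152)/.866))
E
```

```text
s 0.06 tcp [0.6186 0.1292 0.181 ]
shift [0.0014 0.004  0.0168] rot [-0.0055  0.0002  0.0086] rows 1.0
s 0.04 tcp [0.6223 0.1199 0.1637]
shift [0.0066 0.0041 0.0361] rot [-0.0055  0.0002  0.0086] rows 1.0
time_s: 16.08
tool_pos: [0.6222, 0.1189, 0.1645]
tcp_rot: [[-0.26, 0.93, 0.261], [0.657, 0.368, -0.658], [-0.707, 0.001, -0.707]]
ft_force: [-3.8, 7.3, 3.7]
width: 0.48
gripper_force: 44.7
t 16.1 p [0.6222 0.1189 0.1645] q [-0.2452  0.6097 -0.5731  1.7998  1.0335  1.4273 -0.913 ] F [-3.8263  7.3073  3.7291] x [-0.2597  0.6573 -0.7075] z [ 0.261  -0.6576 -0.7067] w 0.480 gf 44.7
s 0.02 tcp [0.6259 0.1106 0.1463]
shift [0.0064 0.0004 0.0193] rot [0.0019 0.0005 0.0007] rows 1.0
0.04099375008198239 [ 0.0015 -0.0009  0.    ]
```

Run:
```python
from go import *
snap('side','s9');snap('top','t9')
A5=cv2.imread('pics/s9.png')[210:290,226:306]; B5=cv2.imread('pics/t9.png')[202:242,252:292]
cv2.imwrite('pics/c9.png',np.hstack([cv2.resize(A5,(400,400),interpolation=2),cv2.resize(B5,(400,400),interpolation=2)]))
```

```text
(no output)
```

View pics/c9.png

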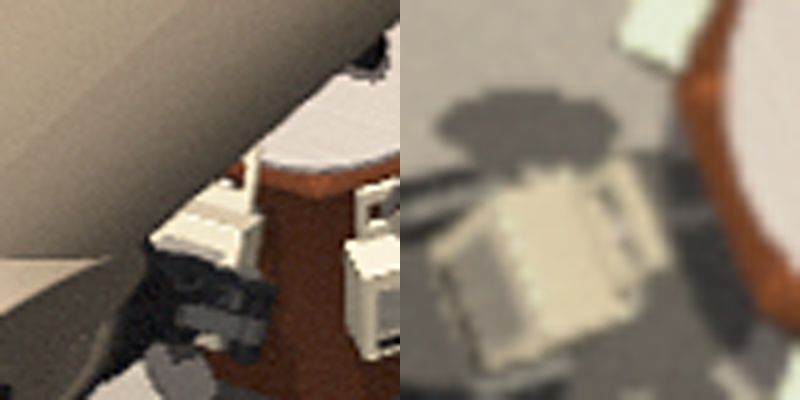

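```bash
python3 jog.py '[[-0.006,0,-0.02,0,0,0],[-0.012,0,-0.045,0,0,0],[-0.012,0,-0.08,0,0,0],[-0.012,0,-0.12,0,0,0],[-0.012,0,-0.12,0,0,0]]';python3 - <<'E'
from go import *
st();to([.50,.32,.10],Rt(165.4));to([.50,.32,.01],Rt(165.4))
E
```

```text
time_s: 16.6
tool_pos: [0.5933, 0.1957, 0.2628]
tcp_rot: [[-0.26, 0.928, 0.267], [0.66, 0.372, -0.653], [-0.705, 0.006, -0.709]]
ft_force: [-1.2, 0.7, -0.8]
width: 0.476
gripper_force: 43.7
t 16.6 p [0.5933 0.1957 0.2628] q [-0.331   0.5278 -0.6295  1.6872  0.9274  1.5997 -0.8491] F [-1.2234  0.7108 -0.8291] x [-0.2595  0.6595 -0.7055] z [ 0.2666 -0.6532 -0.7087] w 0.476 gf 43.7
shift [ 0.221  -0.0414  0.0093] rot [-0.36    0.727  -0.8876] rows 10.0
shift [ 0.2845 -0.0419  0.0731] rot [-0.36    0.727  -0.8876] rows 10.0
```

```bash
python3 - <<'E'
from go import *
to([.495,.364,.10],Rt(165.4))
E
python3 jog.py '[[0.02,0,-0.02,-0.04,0.07,-0.09],[0.05,0,-0.02,-0.08,0.14,-0.18],[0.08,0,-0.02,-0.11,0.22,-0.27],[0.11,0,-0.02,-0.15,0.3,-0.36],[0.14,-0.01,-0.02,-0.18,0.37,-0.45],[0.17,-0.02,-0.02,-0.22,0.44,-0.54],[0.2,-0.03,-0.02,-0.25,0.51,-0.63],[0.22,-0.03,-0.02,-0.29,0.58,-0.72],[0.24,-0.03,-0.02,-0.33,0.66,-0.8],[0.253,-0.028,-0.018,-0.36,0.727,-0.888],[0.253,-0.028,-0.018,-0.36,0.727,-0.888],[0.253,-0.028,-0.018,-0.36,0.727,-0.888]]'
python3 - <<'E'
from go import *
st();to([.495,.364,.01],Rt(165.4))
E
```

```text
shift [ 0.2513 -0.0297 -0.0207] rot [-0.36    0.727  -0.8876] rows 10.0
time_s: 17.6
tool_pos: [0.4986, 0.3558, 0.0909]
tcp_rot: [[-0.965, 0.262, -0.004], [0.262, 0.965, -0.007], [0.002, -0.008, -1.0]]
ft_force: [0.1, 0.4, -1.3]
width: 0.482
gripper_force: 43.5
t 17.6 p [0.4986 0.3558 0.0909] q [-0.0026  0.704  -1.0055  1.8139  0.6919  1.0323  0.0189] F [ 0.1064  0.4119 -1.3404] x [-0.965   0.2621  0.0023] z [-0.0044 -0.0075 -1.    ] w 0.482 gf 43.5
shift [0.0054 0.0076 0.0808] rot [-0.0084 -0.0024 -0.0104] rows 2.0
```

```bash
python3 jog.py '[[0,0,0.03,0,0,0],[0,0,0.055,0,0,0],[0,0,0.062,0,0,0],[0,0,0.067,0,0,0],[0,0,0.072,0,0,0],[0,0,0.076,0,0,0],[0,0,0.079,0,0,0]]'; python3 jog.py '[[0,0,0,0,0,0],[0,0,0,0,0,0],[0,0,0,0,0,0]]' 0.8; python3 jog.py '[[0,0,-0.04,0,0,0],[0,0,-0.08,0,0,0],[0.06,0.05,-0.12,0,0,0],[0.1,0.1,-0.16,0,0,0],[0.1,0.1,-0.16,0,0,0],[0.1,0.1,-0.16,0,0,0]]'
python3 - <<'E'
from find import *
from go import *
im=snap('top','t10'); st()
print(locate(im,(192,273),'w'))
for k in ((192,273),(228,236)):
  pass
cv2.imwrite('pics/c10.png',np.hstack([cv2.resize(im[230:310,160:260],(400,320)),cv2.resize(snap('side','s10')[300:460,180:380],(400,320))])[:,:,::-1])
E
```

```text
time_s: 18.18
tool_pos: [0.4982, 0.3575, 0.0137]
tcp_rot: [[-0.966, 0.257, -0.002], [0.257, 0.966, -0.006], [0.001, -0.006, -1.0]]
ft_force: [5.7, -4.1, 21.8]
width: 0.482
gripper_force: 46.3
time_s: 18.43
tool_pos: [0.4979, 0.3571, 0.0133]
tcp_rot: [[-0.966, 0.257, -0.003], [0.257, 0.966, -0.006], [0.002, -0.006, -1.0]]
ft_force: [0.1, 0.1, 0.3]
width: 0.796
gripper_force: 0.0
time_s: 18.93
tool_pos: [0.4261, 0.4819, 0.1744]
tcp_rot: [[-0.966, 0.257, -0.003], [0.257, 0.966, -0.005], [0.002, -0.006, -1.0]]
ft_force: [-0.0, 1.0, 0.1]
width: 0.804
gripper_force: 0.0
t 19.0 p [0.4218 0.4889 0.1786] q [-0.2226  0.6538 -1.0625  1.6773  0.6084  1.1813 -0.1227] F [-5.7846  3.1844  3.7759] x [-0.968  0.251  0.003] z [-0.0027  0.0015 -1.    ] w 0.803 gf 0.0Traceback (most recent call last):
  File "<stdin>", line 4, in <module>
  File "find.py", line 12, in locate
    k=max(cs,key=cv2.contourArea)[:,0]+[x-r,y-r]
      ~~~^^^^^^^^^^^^^^^^^^^^^^^^
ValueError: max() iterable argument is empty
```

```bash
python3 -c "
from go import *
to([.43,.2,.26],Rt(165.4))"; python3 jog.py '[[-0.04,-0.08,-0.08,0,0,0],[-0.07,-0.25,-0.08,0,0,0],[-0.07,-0.28,-0.08,0,0,0],[-0.07,-0.28,-0.08,0,0,0],[-0.07,-0.28,-0.08,0,0,0],[-0.07,-0.28,-0.08,0,0,0],[-0.07,-0.28,-0.08,0,0,0],[-0.07,-0.28,-0.08,0,0,0],[-0.07,-0.28,-0.08,0,0,0]]'
python3 - <<'E'
from find import *
from go import *
im=snap('top','t10'); st()
print(locate(im,(192,273),'w'))
s=snap('side','s10'); print(proj('side',[.495,.36,.01]))
E
```

```text
shift [-0.0802 -0.2775 -0.0818] rot [ 0.0008 -0.003   0.0011] rows 8.0
time_s: 19.73
tool_pos: [0.4239, 0.1881, 0.2547]
tcp_rot: [[-0.965, 0.262, -0.002], [0.262, 0.965, -0.009], [-0.0, -0.009, -1.0]]
ft_force: [0.6, -0.0, 0.4]
width: 0.801
gripper_force: 0.0
t 19.8 p [0.4239 0.1901 0.2546] q [ 0.5233  0.2063 -1.1899  1.9778  0.2204  1.1026  0.5457] F [ 0.0929 -0.8799 -0.39  ] x [-0.9654  0.2609 -0.0002] z [-0.0019 -0.0079 -1.    ] w 0.803 gf 0.0
(array([0.5046, 0.3553]), array([ 0.9675, -0.2528], dtype=float32), np.float32(-14.642246), np.float64(0.08519540439672971), np.float32(0.04091132))
[[226.5325 415.173 ]]
```

```bash
python3 -c "
from go import *
to([.5046,.3553,.10],Rt(165.4))"; python3 jog.py '[[-0.02,0.03,0,0,0,0],[-0.034,0.09,0.06,0,0,0],[-0.034,0.14,0.11,0,0,0],[-0.034,0.18,0.154,0,0,0],[-0.034,0.18,0.154,0,0,0],[-0.034,0.18,0.154,0,0,0]]'; python3 -c "
from go import *
st();to([.5046,.3553,.000],Rt(165.4))"
```

```text
shift [-0.0359  0.1801  0.1532] rot [-0.0072 -0.0005 -0.0071] rows 6.0
time_s: 20.33
tool_pos: [0.4992, 0.3552, 0.1014]
tcp_rot: [[-0.967, 0.255, -0.005], [0.255, 0.967, -0.006], [0.004, -0.007, -1.0]]
ft_force: [1.2, -0.3, 1.3]
width: 0.8
gripper_force: 0.0
t 20.3 p [0.4992 0.3552 0.1014] q [-0.0389  0.6548 -0.9387  1.8098  0.6182  1.0108  0.0835] F [ 1.2098 -0.3249  1.2927] x [-0.967   0.2546  0.0037] z [-0.0054 -0.0059 -1.    ] w 0.800 gf 0.0
shift [-0.0056  0.0022  0.1014] rot [-0.0071 -0.0038 -0.0026] rows 3.0
```

```bash
python3 jog.py '[[-0.006,0.002,0.03,-0.007,-0.004,0],[-0.006,0.002,0.06,-0.007,-0.004,0],[-0.006,0.002,0.08,-0.007,-0.004,0],[-0.006,0.002,0.093,-0.007,-0.004,0],[-0.006,0.002,0.101,-0.007,-0.004,0],[-0.006,0.002,0.101,-0.007,-0.004,0],[-0.006,0.002,0.101,-0.007,-0.004,0]]';python3 -c "
from go import *
st();to([.5046,.3553,.000],Rt(165.4))"
```

```text
time_s: 20.92
tool_pos: [0.5062, 0.3523, 0.0037]
tcp_rot: [[-0.967, 0.256, 0.002], [0.256, 0.967, 0.0], [-0.002, 0.001, -1.0]]
ft_force: [0.7, -0.5, -0.2]
width: 0.803
gripper_force: 0.0
t 20.9 p [0.5062 0.3523 0.0037] q [-0.0999  0.7719 -0.8375  1.8519  0.7501  0.8658 -0.0024] F [ 0.7323 -0.5409 -0.1848] x [-0.9666  0.2564 -0.0019] z [ 0.002   0.0004 -1.    ] w 0.803 gf 0.0
shift [0.0023 0.0025 0.0037] rot [ 0.0009  0.0019 -0.0045] rows 1.0
```

```bash
python3 jog.py '[[0.002,0.002,0.005,0,0,0],[0.002,0.002,0.005,0,0,0],[0.002,0.002,0.005,0,0,0]]'; python3 -c "
from go import *
st()"; python3 jog.py '[[0,0,0,0,0,0],[0,0,0,0,0,0],[0,0,0,0,0,0],[0,0,0,0,0,0],[0,0,0,0,0,0]]' 0.0 60; python3 -c "
from go import *
st()"; python3 jog.py '[[0,0,-0.04,0,0,0],[0,0,-0.08,0,0,0],[0,0,-0.12,0,0,0],[0,0,-0.16,0,0,0],[0,0,-0.16,0,0,0]]';python3 -c "
from go import *
st(); hang(111.5,-1,.09)"
```

```text
time_s: 21.17
tool_pos: [0.505, 0.3542, -0.0012]
tcp_rot: [[-0.966, 0.257, 0.003], [0.257, 0.966, 0.0], [-0.003, 0.001, -1.0]]
ft_force: [0.7, -0.1, -0.1]
width: 0.797
gripper_force: 0.0
t 21.2 p [ 0.505   0.3542 -0.0012] q [-0.1077  0.7779 -0.8316  1.8533  0.7572  0.859  -0.0119] F [ 0.6578 -0.1091 -0.0502] x [-0.9664  0.2569 -0.0025] z [ 0.0026  0.0001 -1.    ] w 0.797 gf 0.0
time_s: 21.58
tool_pos: [0.5052, 0.354, -0.0012]
tcp_rot: [[-0.966, 0.257, 0.003], [0.257, 0.966, -0.0], [-0.003, 0.001, -1.0]]
ft_force: [-1.1, -2.0, 7.1]
width: 0.478
gripper_force: 61.5
t 21.6 p [ 0.5052  0.354  -0.0012] q [-0.1075  0.7779 -0.8316  1.8531  0.7572  0.8593 -0.0118] F [-1.126  -1.9663  7.1469] x [-0.9664  0.2571 -0.0026] z [ 0.0026 -0.0001 -1.    ] w 0.478 gf 61.5
time_s: 22.0
tool_pos: [0.5064, 0.3565, 0.1658]
tcp_rot: [[-0.966, 0.257, 0.009], [0.257, 0.966, 0.005], [-0.007, 0.007, -1.0]]
ft_force: [0.7, 1.4, -0.3]
width: 0.479
gripper_force: 61.4
t 22.0 p [0.5064 0.3565 0.1658] q [ 0.0045  0.5847 -0.9898  1.7608  0.5519  1.0906  0.1395] F [ 0.7341  1.4374 -0.3086] x [-0.9664  0.2569 -0.0075] z [ 0.009   0.0047 -0.9999] w 0.479 gf 61.4
s 0.09 tcp [0.613  0.1394 0.2019]
shift [-0.159  -0.1822 -0.0362] rot [ 0.3761 -0.7224  0.8817] rows 10.0
```

```bash
python3 -c "
from go import *
hang(111.8,-1,.085,off=.041,dz=-.0032,lat=-.001)"; python3 jog.py '[[0,-0.02,-0.07,0,0,0.06],[0,-0.04,-0.1,0.05,-0.1,0.15],[-0.03,-0.06,-0.12,0.1,-0.2,0.25],[-0.05,-0.08,-0.13,0.15,-0.3,0.35],[-0.07,-0.1,-0.12,0.2,-0.4,0.45],[-0.09,-0.12,-0.1,0.25,-0.5,0.57],[-0.11,-0.14,-0.08,0.3,-0.6,0.69],[-0.13,-0.16,-0.05,0.34,-0.68,0.8],[-0.159,-0.183,-0.037,0.38,-0.722,0.883],[-0.159,-0.183,-0.037,0.38,-0.722,0.883],[-0.159,-0.183,-0.037,0.38,-0.722,0.883],[-0.159,-0.183,-0.037,0.38,-0.722,0.883]]';python3 - <<'E'
from go import *
st();hang(111.8,-1,.06,off=.041,dz=-.0032,lat=-.001);hang(111.8,-1,.04,off=.041,dz=-.0032,lat=-.001)
E
```

```text
s 0.085 tcp [0.6154 0.134  0.1944]
shift [-0.1627 -0.1869 -0.0287] rot [ 0.3741 -0.723   0.8767] rows 10.0
time_s: 23.0
tool_pos: [0.6107, 0.1372, 0.1937]
tcp_rot: [[-0.265, 0.931, 0.25], [0.653, 0.364, -0.665], [-0.71, -0.013, -0.704]]
ft_force: [-0.4, 0.5, -0.8]
width: 0.483
gripper_force: 61.5
t 23.0 p [0.6107 0.1372 0.1937] q [-0.2667  0.5823 -0.5908  1.7723  0.9907  1.486  -0.884 ] F [-0.3554  0.5169 -0.7901] x [-0.2648  0.6527 -0.7098] z [ 0.2498 -0.6645 -0.7043] w 0.483 gf 61.5
s 0.06 tcp [0.62   0.1224 0.1727]
shift [0.0027 0.0035 0.027 ] rot [-0.0149  0.0038  0.0035] rows 1.0
s 0.04 tcp [0.6237 0.1131 0.1554]
shift [0.008  0.0038 0.0463] rot [-0.0149  0.0038  0.0035] rows 2.0
```

```bash
python3 jog.py '[[0.001,0.003,0.014,-0.015,0.004,0.003],[0.003,0.004,0.027,-0.015,0.004,0.003],[0.004,0.004,0.034,-0.015,0.004,0.003],[0.004,0.004,0.034,-0.015,0.004,0.003],[0.004,0.004,0.034,-0.015,0.004,0.003]]';python3 - <<'E'
from go import *
st();hang(111.8,-1,.045,off=.041,dz=-.0032,lat=-.001)
S=slotp(-1,.041,-.0032); s=(S[2]-.152)/.866
print(s,S-prong(111.8,s))
top=snap('top','t11');sd=snap('side','s11')
for n in('top','side'): print(n,proj(n,[S,prong(111.8,.05)]))
q=proj('side',[S])[0].astype(int);p=proj('top',[S])[0].astype(int)
cv2.imwrite('pics/c11.png',np.hstack([cv2.resize(sd[q[1]-25:q[1]+25,q[0]-25:q[0]+25],(400,400),interpolation=2),cv2.resize(top[p[1]-20:p[1]+20,p[0]-20:p[0]+20],(400,400),interpolation=2)])[:,:,::-1]); print(p,q)
E
```

```text
time_s: 23.42
tool_pos: [0.6222, 0.1171, 0.1686]
tcp_rot: [[-0.262, 0.929, 0.263], [0.657, 0.371, -0.656], [-0.706, 0.001, -0.708]]
ft_force: [0.1, 0.7, -0.2]
width: 0.479
gripper_force: 61.5
t 23.4 p [0.6222 0.1171 0.1686] q [-0.2396  0.6017 -0.5761  1.8019  1.0323  1.4264 -0.9045] F [ 0.0559  0.6667 -0.1611] x [-0.2621  0.6574 -0.7065] z [ 0.2628 -0.6558 -0.7077] w 0.479 gf 61.5
s 0.045 tcp [0.6228 0.1154 0.1597]
shift [ 0.005  -0.0001  0.0076] rot [ 0.0005 -0.0009 -0.0008] rows 1.0
0.05524080082508134 [ 0.0022 -0.0027  0.    ]
top [[273.3638 224.1386]
 [273.4552 224.7964]]
side [[269.4638 244.9212]
 [269.9369 246.7749]]
[273 224] [269 244]
```

View pics/c11.png

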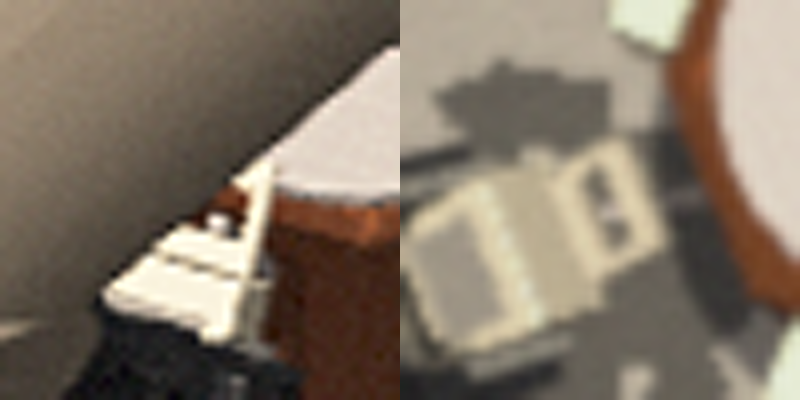

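```bash
python3 jog.py '[[0.003,0,0.008,0,0,0],[0.005,0,0.015,0,0,0],[0.005,0,0.015,0,0,0]]'; python3 jog.py '[[0.002,0,0.006,0,0,0],[0.004,0,0.012,0,0,0],[0.005,0,0.016,0,0,0],[0.005,0,0.016,0,0,0]]'
python3 - <<'E'
from go import *
S=slotp(-1,.041,-.0032); s=(S[2]-.152)/.866
print(s,S-prong(111.8,s))
E
```

```text
time_s: 23.77
tool_pos: [0.6247, 0.11, 0.153]
tcp_rot: [[-0.263, 0.929, 0.262], [0.657, 0.371, -0.656], [-0.707, -0.0, -0.707]]
ft_force: [-0.9, 0.3, -1.0]
width: 0.478
gripper_force: 61.5
time_s: 24.1
tool_pos: [0.6277, 0.1031, 0.1385]
tcp_rot: [[-0.263, 0.928, 0.263], [0.657, 0.371, -0.656], [-0.707, 0.0, -0.707]]
ft_force: [-1.5, 0.0, -0.7]
width: 0.482
gripper_force: 61.5
0.020476482675850144 [ 0.0013 -0.0005  0.    ]
```

```bash
python3 jog.py '[[0,0,0,0,0,0],[0,0,0,0,0,0],[0,0,0,0,0,0]]' 0.65;  python3 jog.py '[[0,0,-0.03,0,0,0],[0,0,-0.06,0,0,0],[0,0,-0.1,0,0,0],[0,0,-0.15,0,0,0],[0,0,-0.15,0,0,0]]';python3 - <<'E'
from go import *
from find import *
st();im=snap('top','t12')
print(drum(im,(311,211)))
# white pixels near predicted hung pack top (height ~.12), both prongs
R,G,Bl=[im[...,i].astype(int) for i in range(3)]
m=((G>190)&(G-Bl>12)).astype(np.uint8)
n,l,stt,ct=cv2.connectedComponentsWithStats(m[195:275,255:365])
for i in range(1,n):
    if stt[i,4]>15:
        P=onz('top',[ct[i]+[255,195]],.132)[0]; d=P[:2]-A; print(stt[i,4],P,'r',np.hypot(*d),'phi',np.degrees(np.arctan2(d[1],d[0]))%360)
for c,k in [((400,227),'w'),((228,236),'b'),((370,281),'b')]: print(k,*locate(im,c,k))
E
```

```text
time_s: 24.35
tool_pos: [0.628, 0.1043, 0.1398]
tcp_rot: [[-0.262, 0.928, 0.264], [0.657, 0.372, -0.655], [-0.707, 0.002, -0.708]]
ft_force: [-0.4, -0.3, -0.6]
width: 0.647
gripper_force: 0.0
time_s: 24.77
tool_pos: [0.5872, 0.2085, 0.2503]
tcp_rot: [[-0.263, 0.926, 0.27], [0.66, 0.377, -0.65], [-0.704, 0.007, -0.71]]
ft_force: [-0.4, 0.1, -0.7]
width: 0.652
gripper_force: 0.0
t 24.8 p [0.5872 0.2085 0.2503] q [-0.3503  0.5456 -0.6338  1.6913  0.9281  1.5977 -0.8779] F [-0.4395  0.0677 -0.6986] x [-0.2631  0.6598 -0.7039] z [ 0.2697 -0.6502 -0.7103] w 0.652 gf 0.0
(array([ 0.6659, -0.0013]), np.float32(21.938221), (55.90974426269531, 11.644314765930176))
18 [0.7152 0.0774 0.132 ] r 0.09086872289659406 phi 58.71710089706076
1364 [0.6647 0.0025 0.132 ] r 0.004364350890585034 phi 139.7025867256471
56 [0.6947 0.087  0.132 ] r 0.09131420418634184 phi 73.01673444429463
109 [0.6352 0.0829 0.132 ] r 0.08940405317771004 phi 111.53175711474807
110 [0.5872 0.0353 0.132 ] r 0.08829476886861676 phi 156.19085609503276
w [ 0.6232 -0.2674] [0.9077 0.4196] 24.808 0.0855722467444408 0.040945552
b [0.6081 0.251 ] [0.9744 0.2246] 12.980333 0.10519959297291015 0.0512018
b [ 0.4588 -0.1621] [ 0.9753 -0.221 ] -12.769187 0.11270346993548859 0.05576801
```

```bash
python3 -c "
from go import *
to([.46,.05,.30],Rt(68))"
```

```text
shift [-0.106  -0.1772  0.0323] rot [0.3066 0.7391 0.7269] rows 9.0
```

```bash
python3 jog.py '[[-0.02,-0.02,-0.03,0,0,0],[-0.04,-0.05,-0.05,0.03,0.08,0.08],[-0.06,-0.08,-0.05,0.07,0.16,0.16],[-0.08,-0.12,-0.04,0.1,0.25,0.25],[-0.1,-0.15,-0.02,0.14,0.34,0.33],[-0.106,-0.177,0.0,0.18,0.43,0.42],[-0.106,-0.177,0.02,0.22,0.53,0.52],[-0.106,-0.177,0.032,0.27,0.64,0.63],[-0.106,-0.177,0.032,0.307,0.739,0.727],[-0.106,-0.177,0.032,0.307,0.739,0.727],[-0.106,-0.177,0.032,0.307,0.739,0.727]]' 0.8; python3 -c "
from go import *
st();to([.623,-.267,.13],Rt(24.8))"
```

```text
time_s: 25.73
tool_pos: [0.4603, 0.0423, 0.2974]
tcp_rot: [[0.389, 0.921, -0.004], [0.921, -0.389, -0.002], [-0.003, -0.003, -1.0]]
ft_force: [0.9, -0.9, -0.3]
width: 0.799
gripper_force: 0.0
t 25.7 p [0.4603 0.0423 0.2974] q [ 0.249   0.0426 -0.4894  1.9513  0.0229  1.157  -0.649 ] F [ 0.8714 -0.9481 -0.2726] x [ 0.3891  0.9212 -0.0033] z [-0.0038 -0.0019 -1.    ] w 0.799 gf 0.0
shift [-0.2211  0.2707  0.1673] rot [-0.0014  0.0041  0.7383] rows 10.0
```

```bash
python3 jog.py '[[-0.03,0.03,0,0,0,0.1],[-0.06,0.06,0,0,0,0.2],[-0.09,0.09,0,0,0,0.3],[-0.12,0.12,0,0,0,0.4],[-0.15,0.15,0.02,0,0,0.5],[-0.18,0.18,0.05,0,0,0.6],[-0.2,0.21,0.08,0,0,0.7],[-0.221,0.24,0.11,0,0,0.738],[-0.221,0.271,0.14,0,0,0.738],[-0.221,0.271,0.167,0,0,0.738],[-0.221,0.271,0.167,0,0,0.738],[-0.221,0.271,0.167,0,0,0.738]]' 0.8; python3 -c "
from go import *
st();to([.623,-.267,.0],Rt(24.8))"
```

```text
time_s: 26.73
tool_pos: [0.6251, -0.2616, 0.1273]
tcp_rot: [[0.902, 0.431, -0.01], [0.431, -0.902, -0.004], [-0.011, -0.001, -1.0]]
ft_force: [-0.4, 0.9, 0.0]
width: 0.8
gripper_force: 0.0
t 26.7 p [ 0.6251 -0.2616  0.1273] q [ 0.4412  0.5403 -0.1979  1.6686  0.1321  0.9545 -0.9322] F [-0.4224  0.8803  0.0142] x [ 0.9024  0.4307 -0.0109] z [-0.0103 -0.0037 -0.9999] w 0.800 gf 0.0
shift [-0.0028  0.0041  0.1273] rot [-0.001   0.011   0.0125] rows 4.0
```

```bash
python3 jog.py '[[-0.003,0.004,0.03,0,0.011,0.012],[-0.003,0.004,0.06,0,0.011,0.012],[-0.003,0.004,0.09,0,0.011,0.012],[-0.003,0.004,0.11,0,0.011,0.012],[-0.003,0.004,0.12,0,0.011,0.012],[-0.003,0.004,0.125,0,0.011,0.012],[-0.003,0.004,0.125,0,0.011,0.012]]'; python3 -c "
from go import *
st();to([.623,-.267,.0],Rt(24.8))"
```

```text
time_s: 27.32
tool_pos: [0.6253, -0.2673, 0.0073]
tcp_rot: [[0.908, 0.419, 0.006], [0.419, -0.908, -0.001], [0.006, 0.003, -1.0]]
ft_force: [-0.3, 0.7, 0.1]
width: 0.803
gripper_force: 0.0
t 27.3 p [ 0.6253 -0.2673  0.0073] q [ 0.4371  0.6827 -0.1764  1.73    0.1635  0.7369 -0.9592] F [-0.2802  0.7416  0.1366] x [0.9078 0.4194 0.0055] z [ 0.0064 -0.0006 -1.    ] w 0.803 gf 0.0
shift [-0.002  -0.0013  0.0073] rot [ 0.0032 -0.0055 -0.0001] rows 1.0
```

```bash
python3 jog.py '[[-0.002,-0.001,0.007,0.003,-0.005,0],[-0.002,-0.001,0.007,0.003,-0.005,0],[-0.002,-0.001,0.007,0.003,-0.005,0]]'; python3 jog.py '[[0,0,0,0,0,0],[0,0,0,0,0,0],[0,0,0,0,0,0],[0,0,0,0,0,0],[0,0,0,0,0,0]]' 0.0 60; python3 -c "
from go import *
st()"; python3 jog.py '[[0,0,-0.04,0,0,0],[0,0,-0.08,0,0,0],[0,0,-0.12,0,0,0],[0,0,-0.16,0,0,0],[0,0,-0.16,0,0,0]]';python3 -c "
from go import *
st(); hang(246.5,1,.085,off=.041,dz=0)"
```

```text
time_s: 27.57
tool_pos: [0.6231, -0.2678, 0.0004]
tcp_rot: [[0.908, 0.418, 0.001], [0.418, -0.908, -0.0], [0.001, 0.0, -1.0]]
ft_force: [1.0, 0.8, -0.3]
width: 0.799
gripper_force: 0.0
time_s: 27.98
tool_pos: [0.6232, -0.2679, 0.0004]
tcp_rot: [[0.908, 0.418, 0.001], [0.418, -0.908, -0.0], [0.001, 0.0, -1.0]]
ft_force: [-1.5, 0.4, 6.3]
width: 0.481
gripper_force: 61.5
t 28.0 p [ 0.6232 -0.2679  0.0004] q [ 0.4364  0.692  -0.1737  1.7317  0.1655  0.7311 -0.9607] F [-1.514   0.4053  6.2735] x [0.9083 0.4183 0.001 ] z [ 0.0011 -0.     -1.    ] w 0.481 gf 61.5
time_s: 28.4
tool_pos: [0.6262, -0.269, 0.1684]
tcp_rot: [[0.908, 0.418, 0.011], [0.418, -0.908, -0.004], [0.008, 0.008, -1.0]]
ft_force: [1.1, -0.9, 0.4]
width: 0.478
gripper_force: 61.4
t 28.4 p [ 0.6262 -0.269   0.1684] q [ 0.4582  0.4946 -0.2019  1.644   0.1137  1.0033 -0.9199] F [ 1.121  -0.8781  0.3812] x [0.9084 0.418  0.0081] z [ 0.0105 -0.0035 -0.9999] w 0.478 gf 61.4
s 0.085 tcp [ 0.6096 -0.1346  0.1966]
shift [ 0.0413 -0.1288 -0.0289] rot [ 0.2957  0.7446 -0.6866] rows 9.0
```

```bash
python3 jog.py '[[0,0,-0.03,0.03,0.08,-0.08],[0,0,-0.06,0.06,0.17,-0.16],[0,-0.01,-0.08,0.1,0.26,-0.25],[0,-0.02,-0.09,0.14,0.36,-0.33],[0,-0.04,-0.09,0.18,0.45,-0.42],[0.02,-0.06,-0.08,0.22,0.55,-0.51],[0.03,-0.09,-0.06,0.26,0.65,-0.6],[0.041,-0.12,-0.04,0.296,0.745,-0.687],[0.041,-0.129,-0.029,0.296,0.745,-0.687],[0.041,-0.129,-0.029,0.296,0.745,-0.687],[0.041,-0.129,-0.029,0.296,0.745,-0.687],[0.041,-0.129,-0.029,0.296,0.745,-0.687]]';python3 - <<'E'
from go import *
st()
k=dict(off=.041,dz=-.0016)
for s in (.065,.053): hang(246.6,1,s,**k)
S=slotp(1,.041,-.0016); s=(S[2]-.152)/.866; print(s,S-prong(246.6,s))
E
```

```text
time_s: 29.4
tool_pos: [0.607, -0.1346, 0.1896]
tcp_rot: [[0.29, 0.916, 0.276], [0.647, -0.4, 0.649], [0.705, -0.01, -0.709]]
ft_force: [0.6, 0.5, 0.0]
width: 0.479
gripper_force: 61.4
t 29.4 p [ 0.607  -0.1346  0.1896] q [ 1.0092  0.5883 -0.6795  1.8042 -0.5364  0.9444  0.3375] F [0.6347 0.4949 0.0204] x [0.2901 0.6466 0.7055] z [ 0.2758  0.6494 -0.7087] w 0.479 gf 61.4
s 0.065 tcp [ 0.6142 -0.1245  0.1782]
shift [0.0005 0.0028 0.0166] rot [-0.0048  0.0022 -0.0095] rows 1.0
s 0.053 tcp [ 0.6166 -0.119   0.1678]
shift [-0.0026  0.0029  0.0282] rot [-0.0048  0.0022 -0.0095] rows 1.0
0.07815810317003814 [-0.0043 -0.0041  0.    ]
```

```bash
python3 jog.py '[[0,0.002,0.014,-0.005,0.002,-0.01],[-0.003,0.003,0.028,-0.005,0.002,-0.01],[-0.003,0.003,0.028,-0.005,0.002,-0.01],[-0.003,0.003,0.028,-0.005,0.002,-0.01]]';python3 - <<'E'
from go import *
k=dict(off=.041,dz=-.0016)
for s in (.045,.02): hang(246.6,1,s,**k)
S=slotp(1,.041,-.0016); s=(S[2]-.152)/.866; print(s,S-prong(246.6,s))
top=snap('top','t13');sd=snap('side','s13')
for n in('top','side'): print(n,proj(n,[S,prong(246.6,.05)]))
q=proj('side',[S])[0].astype(int);p=proj('top',[S])[0].astype(int)
cv2.imwrite('pics/c13.png',np.hstack([cv2.resize(sd[q[1]-25:q[1]+25,q[0]-25:q[0]+25],(400,400),interpolation=2),cv2.resize(top[p[1]-20:p[1]+20,p[0]-20:p[0]+20],(400,400),interpolation=2)])[:,:,::-1])
# dark hole inside the white tab, top view
w=top[p[1]-8:p[1]+9,p[0]-8:p[0]+9,1].astype(int); print(w)
E
```

```text
time_s: 29.73
tool_pos: [0.6162, -0.1184, 0.1678]
tcp_rot: [[0.278, 0.919, 0.28], [0.65, -0.395, 0.65], [0.707, 0.001, -0.707]]
ft_force: [-0.0, -0.1, -0.5]
width: 0.478
gripper_force: 61.4
s 0.045 tcp [ 0.6182 -0.1153  0.1608]
shift [-0.0024  0.0006  0.0074] rot [-0.0015 -0.0003  0.0025] rows 1.0
s 0.02 tcp [ 0.6232 -0.1039  0.1392]
shift [-0.0089  0.0007  0.0316] rot [-0.0015 -0.0003  0.0025] rows 1.0
0.0530162799764233 [-0.0005  0.0007  0.    ]
top [[345.955  224.5173]
 [345.6165 224.1859]]
side [[331.1036 202.4194]
 [330.53   203.2035]]
[[ 64  56  53  46  54  52  60  69  87  96 120 153 161 164 163 166 160]
 [ 60  52  49  54  55  60  95 102 101 106 148 161 163 163 166 164 151]
 [ 57  48  54  54  56  79 146 155 140 129 153 153 149 160 166 157 120]
 [ 51  50  52  50  61 110 171 178 172 162 161 138 119 141 154 152 130]
 [ 53  55  56  50  74 148 178 179 171 162 166 159 138 130 150 177 169]
 [ 81  83  77  70  91 165 182 176 165 143 154 168 166 164 182 189 190]
 [115 122 113 109 127 171 178 173 163 162 167 173 170 173 182 190 193]
 [108 117 122 132 166 178 176 158 160 160 171 182 177 179 186 191 192]
 [ 63  66  82 129 176 178 175 147 165 157 178 183 179 181 189 193 193]
 [ 54  54  75 148 179 178 171 151 151 167 183 180 178 185 191 190 194]
 [ 54  54  85 165 181 174 156 156 162 176 183 181 180 189 192 193 193]
 [ 53  63 107 167 177 169 137 152 166 181 180 180 184 189 191 190 195]
 [ 59  67 121 154 167 162 139 155 171 186 180 177 186 191 192 193 193]
 [ 51  56  73 101 133 155 163 167 176 184 180 183 190 193 192 193 193]
 [ 51  56  66  75  95 122 148 162 170 179 176 185 190 191 192 193 195]
 [ 53  68  81  87  93 131 147 152 155 163 176 190 194 194 192 193 196]
 [ 70  84  90  89  94 145 157 159 157 157 178 189 193 193 192 196 204]]
```

```bash
python3 jog.py '[[-0.002,0.001,0.008,0,0,0],[-0.004,0.001,0.015,0,0,0],[-0.004,0.001,0.015,0,0,0]]'; python3 jog.py '[[-0.002,0,0.006,0,0,0],[-0.004,0,0.012,0,0,0],[-0.005,0,0.016,0,0,0],[-0.005,0,0.016,0,0,0]]'
python3 - <<'E'
from go import *
S=slotp(1,.041,-.0016); s=(S[2]-.152)/.866
print(s,S-prong(246.6,s))
E
```

```text
time_s: 30.08
tool_pos: [0.6193, -0.1108, 0.1521]
tcp_rot: [[0.279, 0.919, 0.278], [0.648, -0.394, 0.652], [0.708, -0.002, -0.706]]
ft_force: [-0.8, 0.3, -1.2]
width: 0.479
gripper_force: 61.4
time_s: 30.42
tool_pos: [0.6224, -0.1036, 0.1374]
tcp_rot: [[0.279, 0.919, 0.278], [0.648, -0.394, 0.652], [0.709, -0.002, -0.705]]
ft_force: [-0.5, -0.9, -0.0]
width: 0.481
gripper_force: 61.4
0.018022853349766246 [-0.0013 -0.0007  0.    ]
```

Release, retreat and check numerically.

```bash
cat > chk.py <<'E'
from go import *
from find import *
def chk(name):
    st();im=snap('top',name)
    print(drum(im,(311,211)))
    R,G,Bl=[im[...,i].astype(int) for i in range(3)]
    for t,m in (('w',(G>190)&(G-Bl>12)),('b',(R-Bl>60)&(R>130))):
        n,l,stt,ct=cv2.connectedComponentsWithStats(m.astype(np.uint8)[165:275,255:365])
        for i in range(1,n):
            if 15<stt[i,4]<1000:
                P=onz('top',[ct[i]+[255,165]],.132)[0]; d=P[:2]-A; print(t,stt[i,4],'r',np.hypot(*d),'phi',np.degrees(np.arctan2(d[1],d[0]))%360)
    for c in [(228,236),(370,281)]:
        try: print('b',*locate(im,c,'b'))
        except Exception as e: print(c,'hidden')
E
python3 jog.py '[[0,0,0,0,0,0],[0,0,0,0,0,0],[0,0,0,0,0,0]]' 0.65;  python3 jog.py '[[0,0,-0.03,0,0,0],[0,0,-0.06,0,0,0],[0,0,-0.1,0,0,0],[0,0,-0.15,0,0,0],[0,0,-0.15,0,0,0]]';python3 - <<'E'
from chk import *
chk('t14'); to([.459,-.162,.14],Rt(-12.8)); to([.459,-.162,.14],Rt(167.2))
E
```

```text
time_s: 30.67
tool_pos: [0.6228, -0.1046, 0.1386]
tcp_rot: [[0.279, 0.919, 0.28], [0.648, -0.395, 0.651], [0.708, 0.0, -0.706]]
ft_force: [-0.6, -0.1, -0.7]
width: 0.651
gripper_force: 0.0
time_s: 31.08
tool_pos: [0.5807, -0.208, 0.2483]
tcp_rot: [[0.28, 0.917, 0.285], [0.65, -0.4, 0.646], [0.706, 0.005, -0.708]]
ft_force: [0.2, -1.1, 0.1]
width: 0.65
gripper_force: 0.0
t 31.1 p [ 0.5807 -0.208   0.2483] q [ 1.1073  0.5389 -0.6576  1.7162 -0.5158  1.1235  0.3593] F [ 0.1529 -1.1213  0.1478] x [0.2802 0.6502 0.7062] z [ 0.2855  0.6459 -0.708 ] w 0.650 gf 0.0
(array([ 0.6666, -0.0009]), np.float32(22.65269), (56.191123962402344, 13.123123168945312))
w 30 r 0.09114158628099191 phi 346.23991690693055
w 23 r 0.09173627148711552 phi 329.68750701659775
w 81 r 0.09069279289250952 phi 68.4651825753585
w 105 r 0.08964664321976727 phi 112.47785764383866
w 23 r 0.09037343647528565 phi 256.4119634825182
w 60 r 0.08901029320734047 phi 240.2351723575787
w 97 r 0.08875730079227517 phi 156.50098809171666
b 159 r 0.09308155582973045 phi 23.124301705276398
b 172 r 0.09131317283882581 phi 292.60679713214756
b [0.6067 0.251 ] [0.9748 0.2229] 12.87792 0.10663075440949712 0.05751387
b [ 0.4589 -0.1618] [ 0.9748 -0.2229] -12.877659 0.11267773488738084 0.055254035
shift [-0.0807 -0.1302  0.0704] rot [-0.537  -0.6558  1.3083] rows 13.0
shift [-0.0807 -0.1302  0.0704] rot [ 0.6884 -0.5637 -1.6559] rows 16.0
```

```bash
python3 jog.py '[[0,-0.01,-0.02,-0.04,-0.05,0.1],[-0.01,-0.02,-0.04,-0.08,-0.1,0.2],[-0.02,-0.04,-0.05,-0.12,-0.15,0.3],[-0.03,-0.06,-0.05,-0.16,-0.2,0.4],[-0.04,-0.08,-0.05,-0.2,-0.25,0.5],[-0.05,-0.1,-0.04,-0.25,-0.31,0.6],[-0.06,-0.11,-0.03,-0.29,-0.36,0.7],[-0.07,-0.12,-0.01,-0.33,-0.41,0.8],[-0.08,-0.13,0.01,-0.37,-0.46,0.9],[-0.08,-0.13,0.03,-0.41,-0.51,1.0],[-0.08,-0.13,0.05,-0.45,-0.56,1.1],[-0.08,-0.13,0.06,-0.49,-0.61,1.2],[-0.081,-0.13,0.07,-0.537,-0.656,1.308],[-0.081,-0.13,0.07,-0.537,-0.656,1.308],[-0.081,-0.13,0.07,-0.537,-0.656,1.308],[-0.081,-0.13,0.07,-0.537,-0.656,1.308]]' 1.0
python3 - <<'E'
from chk import *
st(); im=snap('top','t15'); to([.459,-.162,.002],Rt(-12.87))
E
```

```text
time_s: 32.47
tool_pos: [0.4591, -0.1553, 0.1368]
tcp_rot: [[0.977, -0.214, -0.005], [-0.214, -0.977, 0.005], [-0.005, -0.004, -1.0]]
ft_force: [0.3, 0.9, 0.5]
width: 1.002
gripper_force: 0.0
t 32.5 p [ 0.4591 -0.1553  0.1368] q [ 0.5239  0.2606 -0.3738  2.0919  0.1241  0.8155 -1.7102] F [0.2933 0.9036 0.4563] x [ 0.9769 -0.2136 -0.0054] z [-0.0045  0.0048 -1.    ] w 1.002 gf 0.0
shift [0.0023 0.0064 0.1348] rot [-0.0046  0.0046  0.0113] rows 4.0
```

```bash
python3 jog.py '[[0.002,0.006,0.02,-0.005,0.005,0.011],[0.002,0.006,0.05,-0.005,0.005,0.011],[0.002,0.006,0.08,-0.005,0.005,0.011],[0.002,0.006,0.105,-0.005,0.005,0.011],[0.002,0.006,0.12,-0.005,0.005,0.011],[0.002,0.006,0.13,-0.005,0.005,0.011],[0.002,0.006,0.13,-0.005,0.005,0.011],[0.002,0.006,0.13,-0.005,0.005,0.011]]'
python3 - <<'E'
from chk import *
st();to([.459,-.162,.002],Rt(-12.87))
E
```

```text
time_s: 33.18
tool_pos: [0.4583, -0.1635, 0.0077]
tcp_rot: [[0.974, -0.226, 0.001], [-0.226, -0.974, -0.001], [0.001, 0.001, -1.0]]
ft_force: [-0.3, 0.1, -0.1]
width: 1.0
gripper_force: 0.0
t 33.2 p [ 0.4583 -0.1635  0.0077] q [ 0.4587  0.4744 -0.2966  2.1684  0.2683  0.5318 -1.8382] F [-0.2917  0.0574 -0.0541] x [ 0.9741 -0.2261  0.0007] z [ 0.0005 -0.001  -1.    ] w 1.000 gf 0.0
shift [ 0.0003 -0.0016  0.0057] rot [ 0.0009 -0.0007 -0.0035] rows 1.0
```

```bash
python3 jog.py '[[0,-0.001,0.006,0,0,0],[0,-0.001,0.006,0,0,0],[0,-0.001,0.006,0,0,0]]'; python3 -c "
from go import *
st()"; python3 jog.py '[[0,0,0,0,0,0],[0,0,0,0,0,0],[0,0,0,0,0,0],[0,0,0,0,0,0],[0,0,0,0,0,0]]' 0.0 80;python3 -c "
from go import *
st()"; python3 jog.py '[[0,0,-0.03,0,0,0],[0,0,-0.07,0,0,0],[0,0,-0.11,0,0,0],[0,0,-0.12,0,0,0],[0,0,-0.12,0,0,0],[0,0,-0.12,0,0,0]]';for i in 1 2 3 4 5; do python3 jog.py '[[0,0,0,0,0,0]]' | grep ft_; done; python3 -c "
from go import *
st(); hang(201.6,1,.085,off=.054,dz=-.0016)"
```

```text
time_s: 33.43
tool_pos: [0.459, -0.1625, 0.002]
tcp_rot: [[0.974, -0.226, 0.001], [-0.226, -0.974, -0.002], [0.002, 0.001, -1.0]]
ft_force: [-0.2, 0.8, -0.5]
width: 0.998
gripper_force: 0.0
t 33.4 p [ 0.459  -0.1625  0.002 ] q [ 0.4509  0.4848 -0.2908  2.1703  0.276   0.5187 -1.8481] F [-0.1707  0.7942 -0.5042] x [ 0.974  -0.2264  0.0017] z [ 0.0013 -0.0018 -1.    ] w 0.998 gf 0.0
time_s: 33.85
tool_pos: [0.4589, -0.1626, 0.0021]
tcp_rot: [[0.974, -0.226, 0.001], [-0.226, -0.974, -0.002], [0.001, 0.002, -1.0]]
ft_force: [-3.6, 0.8, 13.7]
width: 0.639
gripper_force: 83.4
t 33.9 p [ 0.4589 -0.1626  0.0021] q [ 0.4508  0.4845 -0.2907  2.1702  0.2761  0.5195 -1.8483] F [-3.6307  0.8236 13.6584] x [ 0.974  -0.2265  0.0014] z [ 0.001 -0.002 -1.   ] w 0.639 gf 83.4
time_s: 34.35
tool_pos: [0.4583, -0.1625, 0.121]
tcp_rot: [[0.974, -0.227, 0.001], [-0.227, -0.974, -0.002], [0.001, 0.002, -1.0]]
ft_force: [-0.5, 0.5, -5.6]
width: 0.642
gripper_force: 89.3
ft_force: [-0.6, 0.0, -5.1]
ft_force: [-0.7, -0.2, -4.7]
ft_force: [0.5, 0.1, -4.0]
ft_force: [-0.0, 0.7, -5.0]
ft_force: [-0.7, 0.6, -3.8]
t 34.8 p [ 0.4584 -0.162   0.1208] q [ 0.5311  0.2843 -0.3727  2.1053  0.1478  0.7765 -1.7329] F [-0.6607  0.6173 -3.8375] x [ 0.974  -0.2264 -0.0004] z [-0.0006 -0.001  -1.    ] w 0.637 gf 89.2
s 0.085 tcp [ 0.5243 -0.0572  0.1863]
shift [ 0.0404 -0.117  -0.0657] rot [ 0.2385  0.7615 -0.5732] rows 8.0
```

```bash
python3 jog.py '[[0,0,-0.04,0.03,0.09,-0.07],[0,-0.02,-0.08,0.06,0.19,-0.14],[0,-0.04,-0.11,0.09,0.28,-0.21],[0.01,-0.06,-0.12,0.12,0.38,-0.28],[0.02,-0.08,-0.11,0.15,0.47,-0.35],[0.03,-0.1,-0.1,0.18,0.57,-0.43],[0.04,-0.117,-0.08,0.21,0.67,-0.5],[0.04,-0.117,-0.066,0.2385,0.7615,-0.573],[0.04,-0.117,-0.066,0.2385,0.7615,-0.573],[0.04,-0.117,-0.066,0.2385,0.7615,-0.573],[0.04,-0.117,-0.066,0.2385,0.7615,-0.573]]';python3 - <<'E'
from go import *
st()
k=dict(off=.054,dz=0)
for s in (.065,.053): hang(201.6,1,s,**k)
S=slotp(1,.054,0); s=(S[2]-.152)/.866; print(s,S-prong(201.6,s))
E
```

```text
time_s: 35.68
tool_pos: [0.5207, -0.0578, 0.1826]
tcp_rot: [[0.774, 0.299, 0.558], [0.214, -0.953, 0.215], [0.596, -0.047, -0.802]]
ft_force: [1.2, 0.3, -5.8]
width: 0.642
gripper_force: 89.1
t 35.7 p [ 0.5207 -0.0578  0.1826] q [ 1.1103  0.1566 -0.9519  2.3425 -0.9214  0.2521 -0.2328] F [ 1.2476  0.3154 -5.7936] x [0.7743 0.2138 0.5956] z [ 0.5575  0.2147 -0.8019] w 0.642 gf 89.1
s 0.065 tcp [ 0.5325 -0.0539  0.1701]
shift [0.0025 0.0005 0.0175] rot [ 0.0119  0.1448 -0.0858] rows 2.0
s 0.053 tcp [ 0.5381 -0.0517  0.1597]
shift [0.0011 0.0005 0.0294] rot [ 0.0119  0.1448 -0.0858] rows 2.0
0.07252253721656315 [-0.002 -0.005  0.   ]
```

```bash
python3 -c "
from go import *
k=dict(off=.054,dz=0,T=35)
for s in (.065,.053,.04,.025): hang(201.6,1,s,**k)"
```

```text
s 0.065 tcp [ 0.5269 -0.0562  0.1773]
shift [0.002  0.0006 0.0081] rot [ 0.0043 -0.0297 -0.0864] rows 1.0
s 0.053 tcp [ 0.5325 -0.0539  0.1669]
shift [0.0006 0.0006 0.02  ] rot [ 0.0043 -0.0297 -0.0864] rows 1.0
s 0.04 tcp [ 0.5385 -0.0516  0.1557]
shift [-0.0009  0.0007  0.0329] rot [ 0.0043 -0.0297 -0.0864] rows 1.0
s 0.025 tcp [ 0.5455 -0.0488  0.1427]
shift [-0.0027  0.0008  0.0478] rot [ 0.0043 -0.0297 -0.0864] rows 2.0
```

```bash
python3 jog.py '[[0.002,0.001,0.002,0.004,-0.03,-0.086],[0.002,0.001,0.008,0.004,-0.03,-0.086],[0.002,0.001,0.008,0.004,-0.03,-0.086],[0.002,0.001,0.008,0.004,-0.03,-0.086]]';python3 - <<'E'
from go import *
st()
k=dict(off=.054,dz=0,T=35)
for s in (.065,.053,.04): hang(201.6,1,s,**k)
S=slotp(1,.054,0); s=(S[2]-.152)/.866; print(s,S-prong(201.6,s))
E
```

```text
time_s: 36.02
tool_pos: [0.5274, -0.0561, 0.1774]
tcp_rot: [[0.763, 0.366, 0.533], [0.299, -0.931, 0.211], [0.573, -0.002, -0.82]]
ft_force: [-0.1, 0.7, -4.3]
width: 0.633
gripper_force: 88.9
t 36.0 p [ 0.5274 -0.0561  0.1774] q [ 1.0099  0.1679 -0.8728  2.3198 -0.7801  0.2561 -0.3032] F [-0.1349  0.7098 -4.3335] x [0.7632 0.2988 0.573 ] z [ 0.5326  0.2112 -0.8196] w 0.633 gf 88.9
s 0.065 tcp [ 0.5269 -0.0562  0.1773]
shift [-0.0004 -0.0002 -0.0001] rot [-0.0003  0.0007 -0.0031] rows 1.0
s 0.053 tcp [ 0.5325 -0.0539  0.1669]
shift [-0.0015 -0.0001  0.0118] rot [-0.0003  0.0007 -0.0031] rows 1.0
s 0.04 tcp [ 0.5385 -0.0516  0.1557]
shift [-0.0026 -0.0001  0.0248] rot [-0.0003  0.0007 -0.0031] rows 1.0
0.06511389883219024 [ 0.0006 -0.0001  0.    ]
```

Good, on the axis. One look to confirm alignment before the box goes on.

```bash
python3 jog.py '[[-0.001,0,0.005,0,0,0],[-0.0015,0,0.011,0,0,0],[-0.0015,0,0.011,0,0,0]]';python3 - <<'E'
from go import *
S=slotp(1,.054,0); s=(S[2]-.152)/.866; print(s,S-prong(201.6,s))
top=snap('top','t16');sd=snap('side','s16')
q=proj('side',[S])[0].astype(int);p=proj('top',[S])[0].astype(int); print(p,q)
for n in('top','side'): print(n,proj(n,[S,prong(201.6,.05)]))
cv2.imwrite('pics/c16.png',np.hstack([cv2.resize(sd[q[1]-25:q[1]+25,q[0]-25:q[0]+25],(400,400),interpolation=2),cv2.resize(top[p[1]-20:p[1]+20,p[0]-20:p[0]+20],(400,400),interpolation=2)])[:,:,::-1])
E
```

```text
time_s: 36.27
tool_pos: [0.5322, -0.054, 0.167]
tcp_rot: [[0.763, 0.367, 0.532], [0.301, -0.93, 0.211], [0.573, -0.001, -0.82]]
ft_force: [-0.6, 0.7, -5.5]
width: 0.64
gripper_force: 88.9
0.05299852325333422 [-0.0003 -0.0001  0.    ]
[324 246] [332 226]
top [[324.8203 246.096 ]
 [324.538  245.488 ]]
side [[332.2121 226.641 ]
 [331.4262 227.2803]]
```

View pics/c16.png

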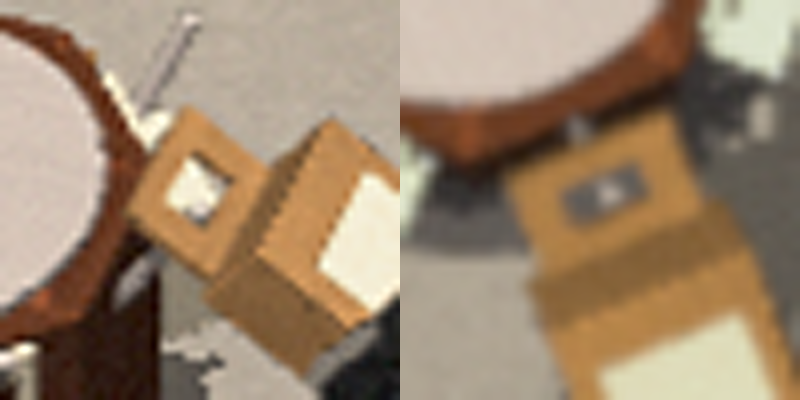

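```bash
python3 jog.py '[[-0.001,0,0.007,0,0,0],[-0.0015,0,0.014,0,0,0],[-0.002,0,0.021,0,0,0],[-0.0025,0,0.027,0,0,0],[-0.0025,0,0.027,0,0,0]]'
python3 - <<'E'
from go import *
S=slotp(1,.054,0); s=(S[2]-.152)/.866; print(s,S-prong(201.6,s))
E
```

```text
time_s: 36.78
tool_pos: [0.5448, -0.0499, 0.1431]
tcp_rot: [[0.764, 0.366, 0.532], [0.299, -0.931, 0.211], [0.572, -0.002, -0.82]]
ft_force: [-0.2, -0.4, -4.8]
width: 0.639
gripper_force: 88.9
0.025398774668059648 [-0.0004 -0.0012  0.    ]
```

```bash
python3 jog.py '[[0,0,0,0,0,0],[0,0,0,0,0,0],[0,0,0,0,0,0]]' 0.8;  python3 jog.py '[[0,0,-0.03,0,0,0],[0,0,-0.06,0,0,0],[0,0,-0.1,0,0,0],[0,0,-0.13,0,0,0],[0,0,-0.13,0,0,0]]';python3 - <<'E'
from chk import *
chk('t17');snap('side','s17'); to([.46,.05,.30],Rt(13)); 
E
```

```text
time_s: 37.03
tool_pos: [0.5449, -0.0508, 0.1448]
tcp_rot: [[0.762, 0.365, 0.534], [0.3, -0.931, 0.209], [0.573, 0.0, -0.819]]
ft_force: [0.6, 0.2, 0.4]
width: 0.799
gripper_force: 0.0
time_s: 37.45
tool_pos: [0.4744, -0.0806, 0.2552]
tcp_rot: [[0.762, 0.362, 0.537], [0.3, -0.932, 0.203], [0.574, 0.007, -0.819]]
ft_force: [2.1, -0.7, 2.1]
width: 0.803
gripper_force: 0.0
t 37.5 p [ 0.4744 -0.0806  0.2552] q [ 0.911  -0.1031 -0.5799  2.3222 -0.8611  0.5758 -0.2166] F [ 2.1099 -0.7264  2.0575] x [0.7619 0.3    0.574 ] z [ 0.537   0.2028 -0.8188] w 0.803 gf 0.0
(array([ 0.6665, -0.0011]), np.float32(23.13089), (56.14427947998047, 13.616576194763184))
w 29 r 0.09137575725665115 phi 346.12599895706484
w 22 r 0.0920889405231282 phi 329.5838775298427
w 24 r 0.09227012068527102 phi 57.8492733551629
w 51 r 0.09143016422304896 phi 73.75428540211999
w 99 r 0.08995301862573103 phi 112.56328891717074
w 19 r 0.09063483123716588 phi 256.1306035061077
w 58 r 0.0894421646866263 phi 240.1699816130743
w 93 r 0.08879278074577232 phi 156.66023956045504
b 153 r 0.092874779585108 phi 23.55048175065604
b 163 r 0.0914484731455997 phi 292.67853551539696
b 223 r 0.08927130340579234 phi 201.340493112673
b [0.6065 0.2509] [0.9723 0.2339] 13.524821 0.10675217479301403 0.0569194
(370, 281) hidden
shift [ 0.0546 -0.1259 -0.0209] rot [-0.0406 -0.6096  0.1413] rows 6.0
```

```bash
python3 jog.py '[[0,-0.03,-0.03,0,-0.1,0.02],[0.02,-0.06,-0.03,-0.01,-0.2,0.05],[0.03,-0.09,-0.03,-0.02,-0.3,0.08],[0.055,-0.12,-0.03,-0.03,-0.4,0.1],[0.055,-0.126,-0.021,-0.04,-0.5,0.12],[0.055,-0.126,-0.021,-0.04,-0.61,0.141],[0.055,-0.126,-0.021,-0.04,-0.61,0.141]]' 1.0
python3 - <<'E'
from go import *
st();to([.6065,.251,.14],Rt(13.2));
E
```

```text
time_s: 38.13
tool_pos: [0.4588, 0.0523, 0.2981]
tcp_rot: [[0.957, 0.266, 0.113], [0.261, -0.963, 0.058], [0.124, -0.026, -0.992]]
ft_force: [-0.9, -0.2, -0.9]
width: 0.998
gripper_force: 0.0
t 38.1 p [0.4588 0.0523 0.2981] q [ 0.9543 -0.018  -1.1324  2.0048 -0.0622  1.0235 -1.4525] F [-0.9231 -0.1646 -0.9361] x [0.9572 0.2614 0.1242] z [ 0.1129  0.0578 -0.9919] w 0.998 gf 0.0
shift [ 0.1737 -0.148   0.185 ] rot [-0.0283 -0.124   0.0378] rows 8.0
```

```bash
python3 jog.py '[[0,-0.04,0,-0.01,-0.06,0.01],[0.01,-0.08,0,-0.028,-0.124,0.038],[0.03,-0.115,0,-0.028,-0.124,0.038],[0.06,-0.14,0.02,-0.028,-0.124,0.038],[0.09,-0.148,0.05,-0.028,-0.124,0.038],[0.12,-0.148,0.08,-0.028,-0.124,0.038],[0.15,-0.148,0.11,-0.028,-0.124,0.038],[0.174,-0.148,0.14,-0.028,-0.124,0.038],[0.174,-0.148,0.17,-0.028,-0.124,0.038],[0.174,-0.148,0.185,-0.028,-0.124,0.038],[0.174,-0.148,0.185,-0.028,-0.124,0.038]]'
python3 - <<'E'
from go import *
st();to([.6065,.251,.003],Rt(13.2));
E
```

```text
time_s: 39.05
tool_pos: [0.6044, 0.2496, 0.1335]
tcp_rot: [[0.974, 0.228, -0.009], [0.228, -0.974, 0.004], [-0.007, -0.006, -1.0]]
ft_force: [-0.5, -0.3, 0.7]
width: 0.996
gripper_force: 0.0
t 39.0 p [0.6044 0.2496 0.1335] q [ 0.1703  0.6742 -0.9439  1.6918  0.5941  1.0967 -2.2949] F [-0.4895 -0.3102  0.7191] x [ 0.9735  0.2284 -0.0075] z [-0.0087  0.0043 -1.    ] w 0.996 gf 0.0
shift [ 0.0034 -0.0001  0.1305] rot [-0.0061  0.0075 -0.    ] rows 4.0
```

```bash
python3 jog.py '[[0.003,0,0.03,-0.006,0.007,0],[0.003,0,0.06,-0.006,0.007,0],[0.003,0,0.09,-0.006,0.007,0],[0.003,0,0.11,-0.006,0.007,0],[0.003,0,0.12,-0.006,0.007,0],[0.003,0,0.128,-0.006,0.007,0],[0.003,0,0.128,-0.006,0.007,0],[0.003,0,0.128,-0.006,0.007,0]]';  python3 jog.py '[[0,0,0,0,0,0],[0,0,0,0,0,0],[0,0,0,0,0,0],[0,0,0,0,0,0],[0,0,0,0,0,0]]' 0.0 60;python3 -c "
from go import *
st()"; python3 jog.py '[[0,0,-0.03,0,0,0],[0,0,-0.07,0,0,0],[0,0,-0.11,0,0,0],[0,0,-0.15,0,0,0],[0,0,-0.19,0,0,0],[0,0,-0.23,0,0,0],[0,0,-0.25,0,0,0],[0,0,-0.25,0,0,0]]';for i in 1 2 3 4; do python3 jog.py '[[0,0,0,0,0,0]]' | grep ft_; done; python3 -c "
from go import *
st(); to([.46,.08,.28],Rt(13))"
```

```text
time_s: 39.72
tool_pos: [0.6094, 0.2511, 0.013]
tcp_rot: [[0.974, 0.227, 0.008], [0.227, -0.974, 0.001], [0.008, 0.001, -1.0]]
ft_force: [0.3, 0.4, 0.0]
width: 0.996
gripper_force: 0.0
time_s: 40.13
tool_pos: [0.6095, 0.2509, 0.0132]
tcp_rot: [[0.974, 0.228, 0.009], [0.228, -0.974, -0.0], [0.009, 0.002, -1.0]]
ft_force: [-2.4, -2.6, 11.0]
width: 0.638
gripper_force: 62.9
t 40.1 p [0.6095 0.2509 0.0132] q [ 0.0953  0.8045 -0.835   1.7527  0.7416  0.9217 -2.4005] F [-2.3805 -2.5957 11.0441] x [0.9737 0.2276 0.0086] z [ 0.0088 -0.     -1.    ] w 0.638 gf 62.9
time_s: 40.8
tool_pos: [0.6083, 0.2522, 0.2675]
tcp_rot: [[0.974, 0.228, 0.014], [0.228, -0.974, 0.002], [0.014, 0.001, -1.0]]
ft_force: [0.1, 0.6, -1.9]
width: 0.64
gripper_force: 65.7
ft_force: [0.4, 0.3, -2.1]
ft_force: [-0.1, 0.6, -2.3]
ft_force: [0.1, -0.0, -2.3]
ft_force: [-0.5, 0.9, -2.5]
t 41.1 p [0.6067 0.2504 0.2604] q [ 0.2101  0.5545 -1.0125  1.575   0.4892  1.2815 -2.217 ] F [-0.4893  0.9339 -2.4764] x [0.9737 0.2277 0.0051] z [ 0.0055 -0.0008 -1.    ] w 0.641 gf 65.6
shift [-0.1816  0.1326 -0.0202] rot [ 0.002  -0.0052  0.0029] rows 6.0
```

```bash
python3 -c "
from go import *
to([.438,-.383,.28],Rt(90))"
```

```text
shift [-0.3084  0.5784 -0.02  ] rot [ 0.0051 -0.003  -1.341 ] rows 16.0
```

```bash
python3 jog.py '[[-0.03,0.02,-0.02,0,0,0],[-0.06,0.04,-0.02,0,0,0],[-0.09,0.06,-0.02,0,0,-0.05],[-0.12,0.08,-0.02,0,0,-0.12],[-0.14,0.11,-0.02,0,0,-0.2],[-0.16,0.14,-0.02,0,0,-0.3],[-0.18,0.17,-0.02,0,0,-0.4],[-0.2,0.2,-0.02,0,0,-0.5],[-0.22,0.24,-0.02,0,0,-0.6],[-0.24,0.28,-0.02,0,0,-0.7],[-0.26,0.32,-0.02,0,0,-0.8],[-0.28,0.36,-0.02,0,0,-0.9],[-0.3,0.4,-0.02,0,0,-1.0],[-0.308,0.44,-0.02,0,0,-1.1],[-0.308,0.48,-0.02,0,0,-1.2],[-0.308,0.52,-0.02,0,0,-1.3],[-0.308,0.56,-0.02,0,0,-1.34],[-0.308,0.578,-0.02,0,0,-1.34],[-0.308,0.578,-0.02,0,0,-1.34],[-0.308,0.578,-0.02,0,0,-1.34]]'; python3 -c "
from go import *
st();to([.438,-.383,.06],Rt(90.5))
im=snap('top','t18');s=snap('side','s18')"
```

```text
time_s: 42.8
tool_pos: [0.4374, -0.388, 0.2788]
tcp_rot: [[0.006, 1.0, 0.006], [1.0, -0.006, 0.001], [0.001, 0.006, -1.0]]
ft_force: [-0.9, 0.8, -3.1]
width: 0.636
gripper_force: 65.6
t 42.8 p [ 0.4374 -0.388   0.2788] q [ 1.3886  0.385  -0.9813  1.7165  0.3353  1.2171  0.3181] F [-0.8885  0.8302 -3.0661] x [0.0064 1.     0.0011] z [ 0.0063  0.001  -1.    ] w 0.636 gf 65.6
shift [ 0.0048 -0.0008  0.2188] rot [ 0.0063 -0.001  -0.0151] rows 6.0
```

Down into the tray: height 0.06 first, then slowly to the floor.

```bash
python3 jog.py '[[0.005,0,0.04,0.006,0,-0.015],[0.005,0,0.08,0.006,0,-0.015],[0.005,0,0.12,0.006,0,-0.015],[0.005,0,0.16,0.006,0,-0.015],[0.005,0,0.19,0.006,0,-0.015],[0.005,0,0.219,0.006,0,-0.015],[0.005,0,0.219,0.006,0,-0.015]]'; python3 jog.py '[[0,0,0.012,0,0,0],[0,0,0.022,0,0,0],[0,0,0.03,0,0,0],[0,0,0.034,0,0,0],[0,0,0.038,0,0,0],[0,0,0.038,0,0,0]]'
```

```text
time_s: 43.48
tool_pos: [0.4377, -0.3745, 0.0565]
tcp_rot: [[-0.015, 1.0, -0.004], [1.0, 0.015, 0.005], [0.005, -0.004, -1.0]]
ft_force: [-1.6, 2.0, -2.8]
width: 0.639
gripper_force: 65.5
time_s: 43.98
tool_pos: [0.4402, -0.3773, 0.0235]
tcp_rot: [[-0.014, 1.0, 0.001], [1.0, 0.014, -0.0], [-0.0, 0.001, -1.0]]
ft_force: [-0.6, 0.4, -1.2]
width: 0.64
gripper_force: 65.6
```

```bash
python3 jog.py '[[0,0,0.003,0,0,0],[0,0,0.005,0,0,0],[0,0,0.005,0,0,0]]'; python3 jog.py '[[0,0,0,0,0,0],[0,0,0,0,0,0],[0,0,0,0,0,0]]' 0.85; python3 jog.py '[[0,0,-0.04,0,0,0],[0,0,-0.08,0,0,0],[0,0,-0.12,0,0,0],[0,0,-0.16,0,0,0],[0,0.05,-0.2,0,0,0],[-0.04,-0.08,-0.24,0,0,0],[-0.1,-0.12,-0.24,0,0,0],[-0.14,-0.12,-0.24,0,0,0],[-0.14,-0.12,-0.24,0,0,0]]'
python3 - <<'E'
from chk import *
chk('t19'); snap('side','s19')
a=cv2.imread('pics/t19.png');b=cv2.imread('pics/s19.png')
cv2.imwrite('pics/c19.png',np.vstack([cv2.resize(a[150:350,130:530],(800,300),interpolation=2)[:,:] if 0 else cv2.resize(a[170:340,260:500],(424,300),interpolation=2),cv2.resize(b[170:310,230:428],(424,300),interpolation=2)]))
E
```

```text
time_s: 44.23
tool_pos: [0.4403, -0.3774, 0.0186]
tcp_rot: [[-0.014, 1.0, 0.001], [1.0, 0.014, -0.0], [-0.0, 0.001, -1.0]]
ft_force: [0.8, -0.2, -1.5]
width: 0.637
gripper_force: 65.7
time_s: 44.48
tool_pos: [0.4404, -0.3773, 0.0188]
tcp_rot: [[-0.014, 1.0, 0.001], [1.0, 0.014, -0.001], [-0.001, 0.001, -1.0]]
ft_force: [-0.2, 0.4, -0.7]
width: 0.847
gripper_force: 0.0
time_s: 45.23
tool_pos: [0.353, -0.4791, 0.2494]
tcp_rot: [[-0.016, 1.0, 0.001], [1.0, 0.016, -0.002], [-0.002, 0.001, -1.0]]
ft_force: [0.8, -1.0, 0.2]
width: 0.854
gripper_force: 0.0
t 45.2 p [ 0.353  -0.4791  0.2494] q [ 1.5577  0.4255 -0.9468  1.7283  0.3719  1.1782  0.5239] F [ 0.7959 -1.0384  0.2139] x [-0.0156  0.9999 -0.0017] z [ 0.001  -0.0017 -1.    ] w 0.854 gf 0.0
(array([ 0.6663, -0.0011]), np.float32(22.701256), (57.21519088745117, 13.642046928405762))
w 27 r 0.0919868595358264 phi 346.20935144136405
w 21 r 0.09176731646978115 phi 329.5938262326094
w 32 r 0.03958782537653299 phi 326.44359078533546
w 22 r 0.0922936277111789 phi 57.8129218526024
w 398 r 0.03243756565383148 phi 125.82410547311751
w 50 r 0.09160890396881152 phi 73.78116240709089
w 28 r 0.04411189654858916 phi 248.7224476866611
w 36 r 0.09032597087542184 phi 103.26357332948736
w 19 r 0.09063483123716588 phi 256.1306035061077
w 59 r 0.09136880425466974 phi 118.29552615427092
w 54 r 0.09001969838600503 phi 240.07580586281654
w 39 r 0.08983975304606805 phi 148.06914447778274
w 46 r 0.0905053592764864 phi 163.99290074031927
b 153 r 0.09298051709645046 phi 23.53279014019168
b 158 r 0.09144860389474223 phi 292.9939638055863
b 223 r 0.08935412031800975 phi 201.32680472495196
(228, 236) hidden
(370, 281) hidden
```

View pics/c19.png

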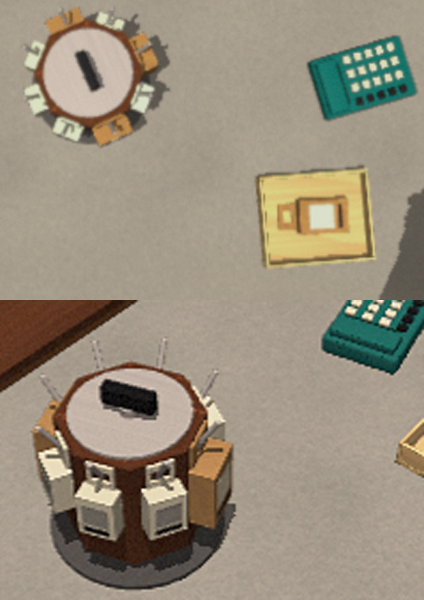

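The picture shows all three packs and the heavy box hanging flush on the drum (packs at about (100,500), (165,505) and (210,420), box at (212,480)). The light box lies flat in the tray at about (315,217). The arm is clear of everything and the drum is at rest, so I'm handing in.

```bash
python3 -c "
from rig import env
print(env.close_job())"
```

```text
the job is handed in; nothing more can be done
None
```

The job is handed in: in the final pictures, all three white packs and the heavier box (about 0.47 kg) hang against the drum on their own prongs, the lighter box (about 0.2 kg) lies flat in the tray, and the rack is still; one pack first missed its prong and I set it down and hung it again. I never touched the calculator or the price stand, though I didn't measure their positions afterwards.

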